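# Weigh out the chestnut sample

## Robot

A 6-joint arm with a two-finger parallel gripper is mounted at the origin on a cart in front of the work surface, level with it; the furniture and walls round the work are solid. World frame = base frame: x ahead of the robot, y to its left, z up, the work surface at z = 0. Lengths are in mm, angles in rad, forces in N, time in s.
With the tool pointing down it reaches from about 350 to 975 mm from the base axis. Payload 7.1 kg.
Tool frame: the origin (TCP) lies between the finger pads; the fingertips stand 22 mm ahead of it and the grasp point (between the pads) lies 3 mm ahead of it; x points along the fingers, z is the direction in which the jaws open and shut, and the axes are right-handed (so a half turn about x gives the same grasp; the last joint's range is limited). The gripper opens to 88 mm and grips with 3 to 60 N. Pads are 20 mm wide; open, the fingers measure 115 mm over their backs; the gripper's body (75 mm by 178 mm) begins 61 mm behind the grasp point.
Start: joints at [-1.322, 0.423, 1.63, -0, 1.089, -0.019], TCP at [165.4, -602.7, 244.675] pointing down, gripper open.
Joint ranges: [-3, 3], [-0.9, 2.11], [0.09, 2.58], [-1.31, 4.45], [0.11, 2.69], [-2.54, 2.54]. Speed limits (rad/s): [2.39, 2.39, 3.01, 3.14, 3.14, 3.14].

## Interface

Orientations are given as a rotation vector (axis times angle).
In Python, from workcell import ctrl gives the robot as it stands.
- The arm moves only by the shell command python3 -m creep 'ROWS'. ROWS is JSON, one flat list of numbers, 7 for each row, row after row: the opening, from 0 (shut) to 1 (fully open), then the shift along the tool's x, y, z as a fraction of full scale, then the turn, a rotation vector about the tool's x, y, z as a fraction of full scale. In form: [hand, dx, dy, dz, wx, wy, wz, hand, dx, dy, dz, wx, wy, wz, ...]. A call has 1 to 8 rows; each row is the pose to reach, as a shift and turn from the pose commanded when the call began, along the tool's axes at that moment; what a row does not reach only later rows make up. Full scale, the value 1, is 1000 mm for a shift and 30 degrees for a turn. A row lasts 1/8 s, in which the tool goes at most 62.5 mm and 10.7 degrees, less where a joint would pass 70% of its speed; a pose out of reach is approached as far as the arm can. A call with a number of a shift or a turn outside -1 to 1 is refused whole. A call with a gripper value outside its range is refused whole. The fingers move at their own pace and stop on an object; the grip force is fixed at half the most. Time passes only in rows, so rows that repeat a pose let the fingers close. It gives the time, the measured TCP pose, the force and the opening at its end, in the units of the state.
- ctrl.get_obs(): the state, without advancing time (a new reading comes with each control period).
- ctrl.get_image(name): name is "side" or "top"; returns a dict with "frame" (400x640x3 uint8, red, green, blue), "intrinsics" (3x3 intrinsics, pixels), "k1" (the pictures are not rectified: a ray, as slopes to the right and down, at radius r is drawn at 1 + k1 r^2 times it, then the intrinsics apply), "position" and "orientation" of the camera in the world. Camera axes: x right, y down, z forward; pixel columns grow to the right and rows downward; lengths in mm; the calibration is good to about 2 mm. A picture is of the moment at which its call begins. There is no depth.
- ctrl.close_job(): hands the job in, once; it reports no verdict.
The state is a dict: "t": time; "qpos": joint angles; "qvel": joint speeds; "joint_torque": joint torques, N m; "ee_pos": TCP position; "orientation": TCP orientation; "ft_force": force on the tool from outside, world axes, zero at the start; "moment": the same for the moment, N m; "width": finger opening in mm.
Only numpy, scipy, OpenCV 4.12 (cv2) and the standard library are available. Lean on these libraries where they do the work, as an engineer would, in place of code of your own. Each camera call takes 0.05 s, during which the arm holds its last target.

## Task

Pour the chestnuts from the scoop into the hanging pan of the spring scale and add the stray chestnut from the round white board, until the weight of all six brings the pan down onto its stop. Set the empty scoop back down upright on its black mat, and do not push or knock over the sample cup, the carton or the water bottle.

Things in the scene. Friction and masses are not known exactly. Their poses are not given: they have to be found in the camera images.
- scale: Spring scale, fixed. Origin on the worktop straight below the pan's middle; x points from the pan to the mast behind it. Grey base plate 110 mm wide, 14 mm high, x from -65 to +150 mm. Round mast, 16 mm diameter, at x = +130 mm, spring tube, 24 mm diameter, at x = +99 mm, top bar at 270 mm height. A black rubber stop, top at 32 mm height, stands under the pan.
- pan (a joint): How far the round steel pan has sunk, in m: 0 = raised (empty, underside 62 mm above the worktop, rim 94 mm), 0.030 = down on the rubber stop. The spring holds it up: three chestnuts do not move it, five leave it about 7 mm above the stop, all six bring it down onto the stop. It comes back up when the load is taken off.
- pan_floor (a point): Middle of the pan's inner floor; it sinks with the pan. The pan is a round steel dish, flat floor of about 115 mm diameter, flaring to 150 mm inside and 156 mm outside at the rim, 28 mm above the floor. It is open at the top, the front and both sides; a bracket joins it to the mast at the back.
- scoop: Loose aluminium scoop, 110-180 g. Origin: middle of the tray's underside; x to the open mouth, z up. Tray 112 mm long, 81 mm wide at the rear, 103 at the mouth, floor 4 mm; walls 42 mm high at the rear, 22 at the mouth. Level blue handle bar, x from -56 to -165 mm, 16 mm wide, 12 thick, middle at z = 36 mm. Chestnuts 0-4 lie in it; tipped forward 45 to 60 degrees they slide out.
- scoop_grip (a point): Middle of the scoop's handle where it is best gripped across its 16 mm width: x = -105, y = 0, z = 36 mm of the scoop.
- scoop_lip (a point): Middle of the pouring lip's upper edge: x = +56, y = 0, z = 7 mm of the scoop. The mouth is open over 96 mm; the lip stands 3 mm above the tray's floor.
- scoop_mat: Black rubber mat, 240 x 120 x 3 mm, fixed; origin at the middle of its underside, x along its length. The scoop belongs on it. It may lie left or right of the scale, with the board on the other side.
- board: Round white board, 190 mm diameter, 3 mm thick, fixed; origin at the middle of its underside. The stray chestnut lies near its middle, between the sample cup on the board's +y side and the carton on its -y side.
- sample_cup: Sample cup with blue lid, 52 mm diameter, 50 mm high, loose bystander; origin at the middle of its underside.
- carton: Pale blue reagent carton, 34 x 62 x 18 mm (x, y, z), lying, loose bystander; origin at the middle of its underside.
- water_bottle: Clear water bottle, 65 mm diameter, 207 mm tall, standing between the mat and the board, loose bystander; origin at the middle of its underside.
- chestnut_0: Brown chestnut, 31 mm diameter, 27.5 mm high, about 16 g, loose; origin at its middle, 13.5 mm above its pale flat side. Starts in the scoop.
- chestnut_1: Brown chestnut, 31 mm diameter, 27.5 mm high, about 16 g, loose; origin at its middle, 13.5 mm above its pale flat side. Starts in the scoop.
- chestnut_2: Brown chestnut, 31 mm diameter, 27.5 mm high, about 16 g, loose; origin at its middle, 13.5 mm above its pale flat side. Starts in the scoop.
- chestnut_3: Brown chestnut, 31 mm diameter, 27.5 mm high, about 16 g, loose; origin at its middle, 13.5 mm above its pale flat side. Starts in the scoop.
- chestnut_4: Brown chestnut, 31 mm diameter, 27.5 mm high, about 16 g, loose; origin at its middle, 13.5 mm above its pale flat side. Starts in the scoop.
- chestnut_5: Brown chestnut, 31 mm diameter, 27.5 mm high, about 16 g, loose; origin at its middle, 13.5 mm above its pale flat side. The stray one: starts standing on the round white board.

How it is judged (in metres and radians):
On the way:
1. the scoop is tipped forward with its lip over the pan (angle between scoop's own z axis and vertical above 0.5 rad and horizontal distance between scoop_lip and pan_floor below 0.09 m and z of scoop_lip in the frame of pan_floor above 0 m), for 0.1 s.
At the end, for the whole second after the job is handed in: The pan is down on its stop (sunk at least 28.5 of 30 mm), all six chestnuts lie still in it, within 73 mm of its axis; the scoop stands upright (within 0.08 rad) and still on the black mat, its tray middle within 120 mm along and 70 mm across of the mat middle, less than 5 mm above it (value of joint pan above 0.0285 m and horizontal distance between each of chestnut_0, chestnut_1, chestnut_2, chestnut_3, chestnut_4, chestnut_5 and pan_floor below 0.073 m and z of chestnut_0 in the frame of pan_floor between 0.004 and 0.06 m and linear speed of each of chestnut_0, chestnut_1, chestnut_2, chestnut_3, chestnut_4, chestnut_5 below 0.03 m/s and z of chestnut_1 in the frame of pan_floor between 0.004 and 0.06 m and z of chestnut_2 in the frame of pan_floor between 0.004 and 0.06 m and z of chestnut_3 in the frame of pan_floor between 0.004 and 0.06 m and z of chestnut_4 in the frame of pan_floor between 0.004 and 0.06 m and z of chestnut_5 in the frame of pan_floor between 0.004 and 0.06 m and angle between scoop's own z axis and vertical below 0.08 rad and x of scoop in the frame of scoop_mat between -0.12 and 0.12 m and y of scoop in the frame of scoop_mat between -0.07 and 0.07 m and z of scoop in the frame of scoop_mat below 0.008 m and linear speed of scoop below 0.02 m/s); the robot touches nothing.
It fails at once if the sample cup is pushed more than 25 mm or tipped over (distance of sample_cup from where it was at the start of the episode above 0.025 m or angle between sample_cup's own z axis and vertical above 0.4 rad).
It fails at once if the reagent carton is pushed more than 25 mm or tipped over (distance of carton from where it was at the start of the episode above 0.025 m or angle between carton's own z axis and vertical above 0.4 rad).
It fails at once if the water bottle is pushed more than 25 mm or tipped over (distance of water_bottle from where it was at the start of the episode above 0.025 m or angle between water_bottle's own z axis and vertical above 0.4 rad).
It also fails if it takes over 70 s, if anything falls off the work surface, if the arm or the gripper's body presses on something with over 40 N, if the wrist force passes 120 N, or if a joint passes its speed limit or range.

## Working session

There is one attempt and no reset: what is moved stays moved. The work goes in short steps, Python scripts to look and compute and a shell command to move; the robot and the scene stay as the last step left them, time stands still between calls to the robot, and variables do not carry over. Pictures are saved under pics/ and viewed, and the job is handed in when it is done.

```bash
ls; mkdir -p pics
python3 - <<'E'
from workcell import ctrl
import cv2
o=ctrl.get_obs()
for k,v in o.items(): print(k,v)
for n in("side","top"):
    d=ctrl.get_image(n); cv2.imwrite(f"pics/{n}0.png",d["frame"][:,:,::-1]); print(n,d["intrinsics"],d["k1"],d["position"],d["orientation"])
E
```

```text
pics
t 0.0
qpos [-1.32202171e+00  4.23813284e-01  1.63066090e+00 -1.69327308e-05
  1.08857509e+00 -1.89953934e-02]
qvel [-0.00066446  0.00036537  0.00147279 -0.0014027   0.00229809 -0.00107503]
joint_torque [ 2.07743124e-04 -5.44622684e+01 -2.73663300e+01  6.42692554e-02
  2.26763694e-02 -1.10664089e-04]
ee_pos [ 165.26380269 -602.23607052  243.93030044]
orientation [ 1.01062178  1.32523428 -1.00913397]
ft_force [ 0.47129291  0.24467557 -0.81208546]
moment [-0.03462262 -0.01471785 -0.01837551]
width 88.11605044223103
side [[400.99067463   0.         315.27551072]
 [  0.         400.99067463 202.73273473]
 [  0.           0.           1.        ]] -0.047359841773364345 [277.59123568 775.90177368 620.58937117] [-0.36124916  2.60508074 -1.413024  ]
top [[483.66735913   0.         320.888387  ]
 [  0.         483.66735913 199.19878658]
 [  0.           0.           1.        ]] -0.014691509527413323 [ 344.32411108  -46.05086528 1072.11764438] [-2.1372048   2.11584297 -0.21980588]
```

View pics/side0.png

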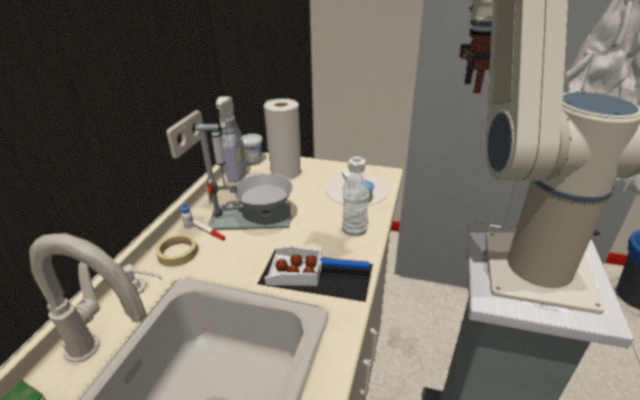

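View pics/top0.png

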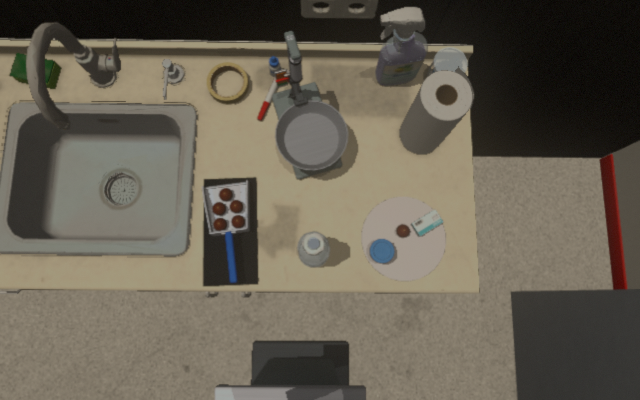

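The top view looks down with world +x up the picture. The pan is at about (312,136), scoop tray (228,208) with blue handle to (232,280), bottle (314,248), stray chestnut (403,231), cup (381,251) and carton (427,222).

```bash
cat > h.py <<'E'
import numpy as np, cv2
from scipy.spatial.transform import Rotation as R
from workcell import ctrl
def pix2ray(d,uv):
    K=np.array(d["intrinsics"]); uv=np.atleast_2d(np.array(uv,float))
    D=np.array([d["k1"],0,0,0,0.])
    n=cv2.undistortPoints(uv.reshape(-1,1,2),K,D).reshape(-1,2)
    r=np.c_[n,np.ones(len(n))]@R.from_rotvec(np.ravel(d["orientation"])).as_matrix().T
    return np.array(d["position"],float),r
def onplane(d,uv,z):
    p,r=pix2ray(d,uv); return p+r*((z-p[2])/r[:,2])[:,None]
def proj(d,P):
    Rm=R.from_rotvec(np.ravel(d["orientation"])).as_matrix()
    q=(np.atleast_2d(P)-d["position"])@Rm
    uv,_=cv2.projectPoints(q.reshape(-1,1,3),np.zeros(3),np.zeros(3),np.array(d["intrinsics"]),np.array([d["k1"],0,0,0,0.]))
    return uv.reshape(-1,2)
def blobs(m,amin=20):
    n,l,s,c=cv2.connectedComponentsWithStats(m.astype(np.uint8))
    return [(c[i],s[i],l==i) for i in range(1,n) if s[i][4]>=amin]
def save(d,name,box=None,f=1):
    im=d["frame"][:,:,::-1]
    if box: x0,y0,x1,y1=box; im=im[y0:y1,x0:x1]
    cv2.imwrite("pics/"+name,cv2.resize(im,None,fx=f,fy=f,interpolation=cv2.INTER_CUBIC))
E
python3 - <<'E'
from h import *
t=ctrl.get_image("top"); s=ctrl.get_image("side")
save(t,"t1.png",(190,90,460,290),2.9); save(s,"s1.png",(190,90,410,300),2.8)
hsv=cv2.cvtColor(t["frame"],cv2.COLOR_RGB2HSV)
H,S,V=[hsv[...,i].astype(int) for i in range(3)]
b=(H>98)&(H<125)&(S>140)&(V>60)
for c,st,_ in blobs(b): print("blue",c.round(1),st, onplane(t,c,45).round(1))
br=((H<12)|(H>172))&(S>100)&(V<150)
for c,st,_ in blobs(br): print("brown",c.round(1),st,onplane(t,c,18).round(1))
hs=cv2.cvtColor(s["frame"],cv2.COLOR_RGB2HSV)
H,S,V=[hs[...,i].astype(int) for i in range(3)]
for c,st,_ in blobs((H>98)&(H<125)&(S>140)&(V>60)): print("side blue",c.round(1),st,onplane(s,c,45).round(1))
E
```

```text
blue [230.4 257.3] [225 232  12  51 345] [[417.3 130.5  45. ]]
brown [282.3  78.8] [276  76  14   7  64] [[834.9  32.9  18. ]]
brown [262.9 110.2] [257 101  13  20 125] [[756.7  75.5  18. ]]
brown [613.2 222.9] [ 600  154   28  136 1937] [[ 503.3 -712.5   18. ]]
brown [225.2 194. ] [220 189  12  11  96] [[559.  152.9  18. ]]
brown [235.8 206. ] [230 201  12  11  98] [[532.2 128.3  18. ]]
brown [218.6 208.4] [213 203  12  12 107] [[526.5 165.9  18. ]]
brown [237.7 221.2] [232 216  12  11 100] [[498.3 122.7  18. ]]
brown [219.4 224. ] [214 219  12  11 102] [[491.7 162.4  18. ]]
brown [402.5 230.4] [397 225  12  11  93] [[ 481.8 -239.8   18. ]]
side blue [635.1 245.9] [629 231  11  33 246] [[-212.   -84.3   45. ]]
side blue [344.7 263.2] [321 258  49  11 287] [[413.4 137.9  45. ]]
```

View pics/t1.png

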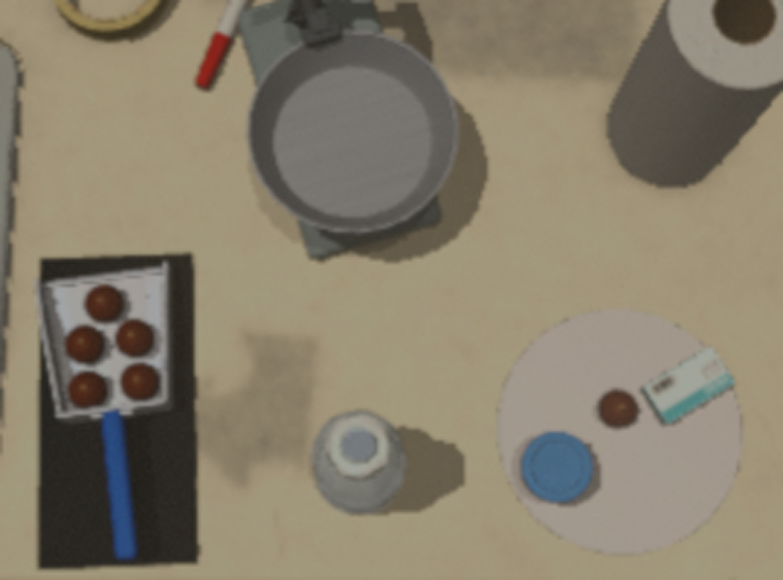

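View pics/s1.png

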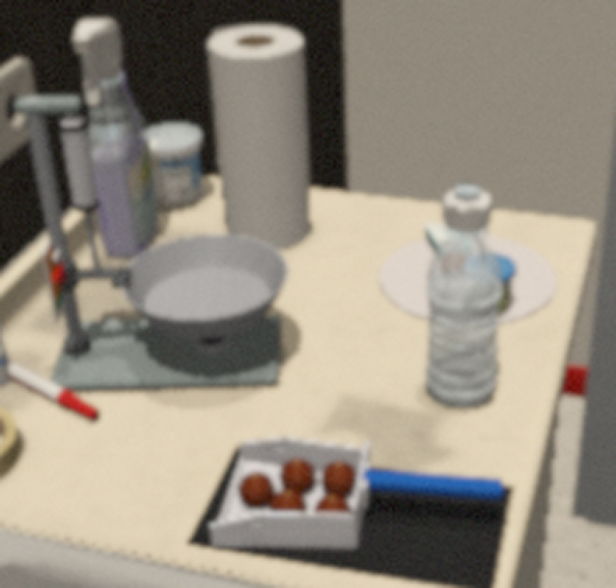

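```bash
cat > m1.py <<'E'
from h import *
t=ctrl.get_image("top"); s=ctrl.get_image("side")
def hsv(d):
    h=cv2.cvtColor(d["frame"],cv2.COLOR_RGB2HSV); return [h[...,i].astype(int) for i in range(3)]
H,S,V=hsv(t)
b=(H>98)&(H<125)&(S>140)&(V>50)
m=[x for x in blobs(b,100) if 200<x[0][0]<260][0][2]
ys,xs=np.nonzero(m); P=onplane(t,np.c_[xs,ys],45)[:,:2]
c=P.mean(0); w,v=np.linalg.eigh(np.cov((P-c).T)); a=v[:,1]*np.sign(v[0,1])
pr=(P-c)@a; print("handle c",c,"axis",a,"yaw",np.degrees(np.arctan2(a[1],a[0])),"ext",pr.min(),pr.max())
H2,S2,V2=hsv(s)
m2=[x for x in blobs((H2>98)&(H2<125)&(S2>140)&(V2>50),100) if 300<x[0][0]<400][0][2]
ys,xs=np.nonzero(m2); P=onplane(s,np.c_[xs,ys],43)[:,:2]; c2=P.mean(0); w,v=np.linalg.eigh(np.cov((P-c2).T));a2=v[:,1]*np.sign(v[0,1])
print("side",c2,np.degrees(np.arctan2(a2[1],a2[0])))
# mat
k=np.zeros_like(V,bool); k[170:292,195:265]=V[170:292,195:265]<50
q=max(blobs(k,100),key=lambda x:x[1][4]); 
cn=max(cv2.findContours((k|m).astype(np.uint8),cv2.RETR_EXTERNAL,cv2.CHAIN_APPROX_NONE)[0],key=cv2.contourArea)
r=cv2.boxPoints(cv2.minAreaRect(cn)); W=onplane(t,r,3); print("mat corners",r.round(0).tolist(),W.round(0).tolist(),"c",W.mean(0).round(1))
# board
bd=np.zeros_like(k); bd[185:290,350:460]=((S<45)&(V>120))[185:290,350:460]
cn=max(cv2.findContours(bd.astype(np.uint8),cv2.RETR_EXTERNAL,cv2.CHAIN_APPROX_NONE)[0],key=cv2.contourArea)
e=cv2.fitEllipse(cv2.convexHull(cn)); print("board",e,onplane(t,e[0],3))
bl=[x for x in blobs(b|((H>95)&(H<125)&(S>90)),60) if 360<x[0][0]<400]
for x in bl: print("cup",x[0],x[1],onplane(t,x[0],50))
br=((H<12)|(H>172))&(S>100)&(V<150)
for x in blobs(br,60):
    if 380<x[0][0]<420: print("stray",x[0],onplane(t,x[0],17))
for u in [(314,243)]: print("bottle cap",onplane(t,u,207))
E
python3 m1.py
python3 - <<'E'
from h import *
t=ctrl.get_image("top");save(t,"p2.png",(260,25,360,185),3.7)
s=ctrl.get_image("side");save(s,"p3.png",(190,110,310,240),4.6)
save(t,"p4.png",(355,190,455,285),6)
E
```

```text
handle c [418.02424464 130.6371258 ] axis [0.98883805 0.14899434] yaw 8.568651641972613 ext -52.599970985974934 53.43863141156888
side [414.49842088 135.74277778] 7.237399459118561
mat corners [[204.0, 179.0], [256.0, 179.0], [256.0, 284.0], [204.0, 284.0]] [[596.0, 205.0, 3.0], [598.0, 88.0, 3.0], [363.0, 80.0, 3.0], [362.0, 193.0, 3.0]] c [479.7 141.2   3. ]
board ((403.4515380859375, 238.25914001464844), (83.67245483398438, 85.36613464355469), 116.34696960449219) [[ 466.22626596 -244.28030424    3.        ]]
cup [381.64418605 250.73255814] [370 240  24  23 430] [[ 433.94530363 -188.68539807   50.        ]]
stray [402.47777778 230.57777778] [[ 481.57767617 -239.93588298   17.        ]]
bottle cap [[432.82589926 -45.59915356 207.        ]]
```

View pics/p2.png

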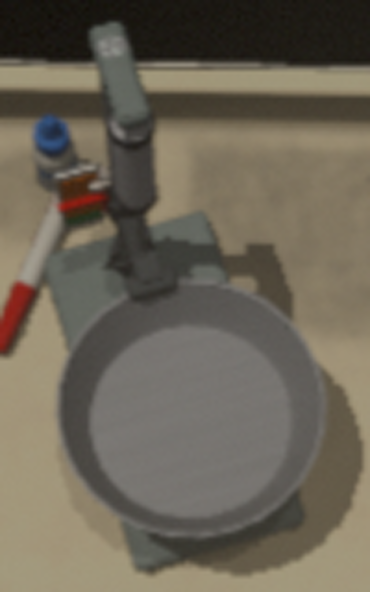

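View pics/p3.png

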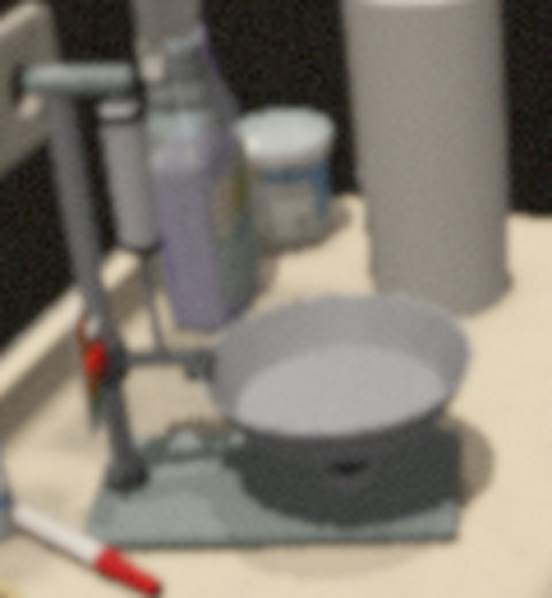

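View pics/p4.png

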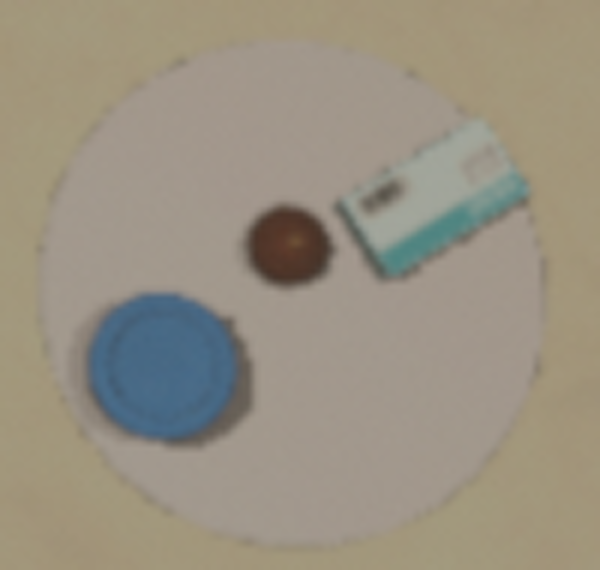

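Run:
```python
from h import *
t=ctrl.get_image("top"); s=ctrl.get_image("side")
def zt(x,y): return (260+x/3.7,25+y/3.7)
def zs(x,y): return (190+x/4.6,110+y/4.6)
print("pan top L R T B",onplane(t,[zt(58,405),zt(325,405),zt(191,280),zt(195,538)],94).round(1).tolist())
print("pan side L R T B",onplane(s,[zs(208,350),zs(470,350),zs(345,297),zs(340,437)],94).round(1).tolist())
print("floor top",onplane(t,[zt(88,405),zt(292,405),zt(195,323),zt(190,520)],66).round(1).tolist())
print("base front corners",onplane(t,[zt(143,572),zt(303,522),zt(48,262),zt(205,212)],14).round(1).tolist())
print("base side",onplane(s,[zs(90,540),zs(458,540),zs(460,432)],14).round(1).tolist())
print("topbar",onplane(t,[zt(108,30),zt(132,120)],275).round(1).tolist())
a=onplane(t,[zt(130,425)],14)
# carton top corners
def zc(x,y): return (355+x/6,190+y/6)
print("carton top",onplane(t,[zc(340,203),zc(480,120),zc(390,277),zc(527,188)],18).round(1).tolist())
print("cup",onplane(t,[zc(88,365),zc(238,365),zc(162,292),zc(162,441)],50).round(1).tolist())
print("chest",onplane(t,[zc(247,245),zc(332,245),zc(290,205),zc(290,286)],17).round(1).tolist())
# tray corners: rear outer top rim and mouth
def z1(x,y): return (190+x/2.9,90+y/2.9)
print("tray mouth L/R", onplane(t,[z1(42,284),z1(166,266)],25).round(1).tolist(),"rear",onplane(t,[z1(58,416),z1(170,408)],45).round(1).tolist())
o=ctrl.get_obs(); print(R.from_rotvec(o["orientation"]).as_matrix().round(3), o["t"])
```

```text
pan top L R T B [[673.2, 38.1, 94.0], [675.2, -114.6, 94.0], [750.1, -37.0, 94.0], [595.8, -41.1, 94.0]]
pan side L R T B [[745.2, -26.9, 94.0], [600.3, -63.8, 94.0], [693.1, -104.1, 94.0], [636.9, 38.2, 94.0]]
floor top [[682.8, 22.9, 66.0], [684.4, -97.1, 66.0], [734.6, -39.4, 66.0], [613.8, -37.9, 66.0]]
base front corners [[594.7, -9.4, 14.0], [627.3, -106.6, 14.0], [794.0, 53.7, 14.0], [829.1, -44.5, 14.0]]
base side [[787.3, 60.0, 14.0], [587.2, 6.9, 14.0], [622.9, -97.4, 14.0]]
topbar [[803.7, 3.4, 275.0], [756.4, -9.2, 275.0]]
carton top [[496.6, -260.4, 18.0], [528.2, -313.3, 18.0], [469.5, -278.1, 18.0], [502.9, -329.8, 18.0]]
cup [[433.5, -163.3, 50.0], [434.0, -216.3, 50.0], [459.5, -189.8, 50.0], [407.1, -189.0, 50.0]]
chest [[480.9, -226.0, 17.0], [481.2, -257.3, 17.0], [495.8, -242.2, 17.0], [465.9, -241.5, 17.0]]
tray mouth L/R [[570.7, 197.9, 25.0], [585.9, 104.0, 25.0]] rear [[467.4, 176.1, 45.0], [474.2, 94.2, 45.0]]
[[-0.     0.964  0.265]
 [ 0.     0.265 -0.964]
 [-1.    -0.    -0.   ]] 0.5
```

```bash
cat >> h.py <<'E'
def Rtool(yaw,alpha,sgn=1):
    # tool x pitched alpha (deg) forward of straight down, in vertical plane of yaw; jaws horizontal
    y,a=np.radians(yaw),np.radians(alpha)
    x=np.array([np.sin(a)*np.cos(y),np.sin(a)*np.sin(y),-np.cos(a)])
    z=sgn*np.array([np.sin(y),-np.cos(y),0])
    return np.c_[x,np.cross(z,x),z]
def rows(targets,p0=None,R0=None):
    o=ctrl.get_obs()
    if p0 is None: p0=np.array(o["ee_pos"])
    if R0 is None: R0=R.from_rotvec(o["orientation"]).as_matrix()
    for p,Rt in targets:
        d=R0.T@(np.array(p)-p0)/1000; w=R.from_matrix(R0.T@Rt).as_rotvec(degrees=True)/30
        print(d.round(4).tolist(),w.round(4).tolist())
E
python3 - <<'E'
from h import *
o=ctrl.get_obs(); R0=R.from_rotvec(o["orientation"]).as_matrix()
print(o["ee_pos"])
rows([((300,-450,340),Rtool(-74.6,0)),((450,-250,340),Rtool(-44.6,0)),((430,133,340),Rtool(-44.6,0))])
E
```

```text
[ 165.37802149 -602.68661575  244.62947662]
[-0.0954, 0.1702, -0.1116] [2.9982, -0.0001, 0.0001]
[-0.0954, 0.3678, -0.2648] [1.9982, -0.0001, 0.0001]
[-0.0953, 0.4499, -0.6394] [1.9982, -0.0001, 0.0001]
```

Run:
```python
from h import *
rows([((300,-450,340),Rtool(12,0)),((450,-250,340),Rtool(8.4,0)),((430,133,340),Rtool(8.4,0)),((430,133,340),Rtool(8.4,28))])
```

```text
[-0.0954, 0.1702, -0.1116] [0.1115, -0.0001, 0.0]
[-0.0954, 0.3678, -0.2648] [0.2315, -0.0001, 0.0]
[-0.0953, 0.4499, -0.6394] [0.2315, -0.0001, 0.0]
[-0.0953, 0.4499, -0.6394] [0.2268, -0.0567, 0.9322]
```

```bash
python3 -m creep '[1,-0.06,0.05,-0.03,0,0,0, 1,-0.095,0.09,-0.06,0.05,0,0, 1,-0.095,0.13,-0.09,0.1,0,0, 1,-0.095,0.17,-0.11,0.1,0,0, 1,-0.095,0.22,-0.15,0.15,0,0, 1,-0.095,0.27,-0.19,0.2,0,0, 1,-0.095,0.32,-0.23,0.23,0,0, 1,-0.095,0.37,-0.265,0.23,0,0]'
python3 - <<'E'
from h import *
rows([((430,-100,340),Rtool(8.4,0)),((425,133,340),Rtool(8.4,0)),((425,133,340),Rtool(8.4,28))])
E
```

```text
t: 1.5
ee_pos: [451.0, -249.9, 340.1]
orientation: [1.1, 1.274, -1.1]
ft_force: [0.9, -1.8, 0.4]
width: 87.9
[-0.0, 0.0012, -0.1513] [0.0007, 0.0011, -0.0012]
[-0.0001, 0.0304, -0.3826] [0.0007, 0.0011, -0.0012]
[-0.0001, 0.0304, -0.3826] [0.001, 0.0009, 0.9322]
```

```bash
python3 -m creep '[1,0,0,-0.06,0,0,0, 1,0,0,-0.12,0,0,0.2, 1,0,0.005,-0.18,0,0,0.4, 1,0,0.01,-0.24,0,0,0.6, 1,0,0.015,-0.29,0,0,0.8, 1,0,0.03,-0.34,0,0,0.932, 1,0,0.03,-0.383,0,0,0.932, 1,0,0.03,-0.383,0,0,0.932]'
python3 - <<'E'
from h import *
Rt=Rtool(8.4,28)
g=np.array([422.5,132.5,39.])
# grasp point 3mm ahead of TCP
p=g-3*Rt[:,0]
rows([(p-60*Rt[:,0],Rt),(p,Rt)])
E
```

```text
t: 2.5
ee_pos: [422.8, 134.5, 340.0]
orientation: [1.319, 0.937, -0.725]
ft_force: [-0.2, -0.4, 0.2]
width: 87.7
[0.2025, -0.1418, 0.0017] [0.0114, -0.0063, 0.0002]
[0.2625, -0.1418, 0.0019] [0.0114, -0.0063, 0.0002]
```

```bash
python3 -m creep '[1,0.05,-0.035,0,0,0,0, 1,0.1,-0.07,0,0,0,0, 1,0.15,-0.105,0.002,0,0,0, 1,0.2,-0.142,0.002,0,0,0, 1,0.22,-0.142,0.002,0.01,0,0, 1,0.24,-0.142,0.002,0.01,0,0, 1,0.262,-0.142,0.002,0.01,0,0, 1,0.262,-0.142,0.002,0.01,0,0]'
python3 - <<'E'
from h import *
o=ctrl.get_obs();Rt=Rtool(8.4,28);g=np.array([422.5,132.5,39.]);rows([(g-3*Rt[:,0],Rt)])
t=ctrl.get_image("top");save(t,"t5.png",(180,150,340,300),5)
s=ctrl.get_image("side");save(s,"s5.png",(220,180,420,320),4)
E
```

```text
t: 3.5
ee_pos: [445.6, 136.9, 105.8]
orientation: [1.286, 0.985, -0.802]
ft_force: [-1.1, -0.1, -0.3]
width: 87.9
[0.0492, -0.0481, 0.0006] [-0.0027, 0.0198, 0.1614]
```

View pics/s5.png

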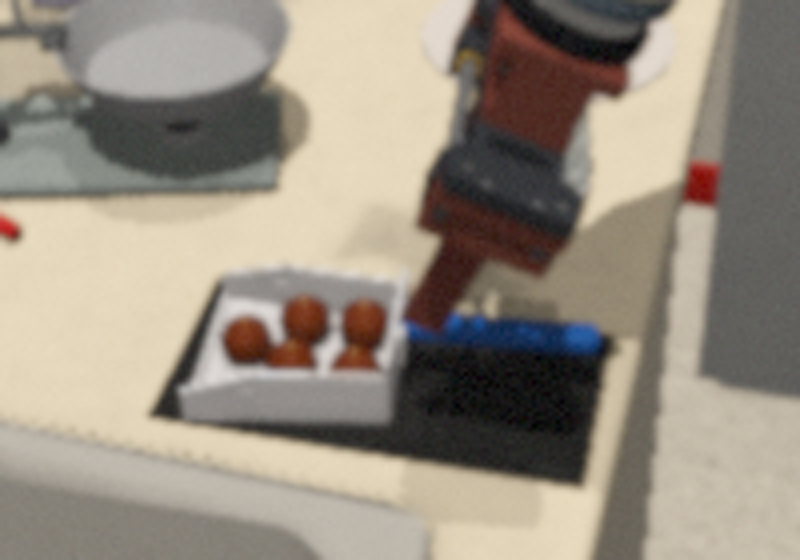

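View pics/t5.png

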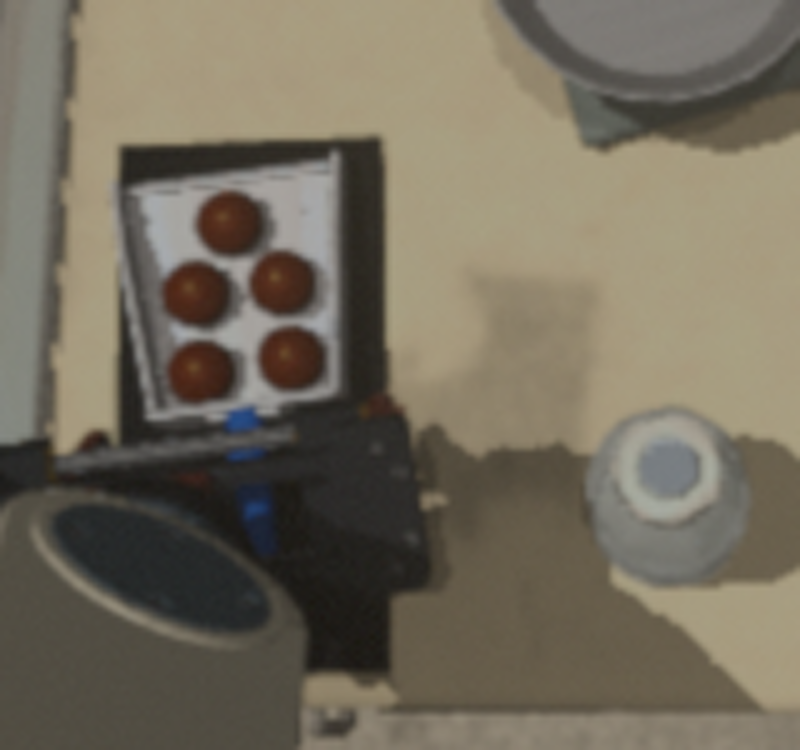

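Run:
```python
from h import *
o=ctrl.get_obs(); print(o["qpos"].round(3),o["ee_pos"],o["t"])
for a in (22,20,15):
    Rt=Rtool(8.4,a);g=np.array([422.5,132.5,39.]);rows([(g-3*Rt[:,0],Rt)])
```

```text
[ 0.322  0.369  2.301 -0.809  0.109  2.54 ] [444.57584778 136.91832849 105.83188802] 3.6
[0.0496, -0.0469, 0.0007] [-0.0029, 0.0195, -0.0373]
[0.0496, -0.0468, 0.0007] [-0.0032, 0.0195, -0.104]
[0.0497, -0.0465, 0.0007] [-0.0041, 0.0193, -0.2707]
```

Run:
```python
from h import *
Rt=Rtool(8.4,2)
rows([((435,135,150),Rt),((422.5,132.5,110),Rt)])
```

```text
[-0.0444, 0.0084, 0.0009] [-0.0063, 0.0188, -0.704]
[-0.0126, -0.019, 0.0013] [-0.0063, 0.0188, -0.704]
```

```bash
python3 -m creep '[1,-0.02,0.004,0,0,0,-0.1, 1,-0.044,0.008,0.001,0,0,-0.4, 1,-0.044,0.008,0.001,0,0.02,-0.704, 1,-0.044,0.008,0.001,0,0.02,-0.704, 1,-0.025,-0.01,0.001,0,0.02,-0.704, 1,-0.013,-0.019,0.001,-0.006,0.02,-0.704, 1,-0.013,-0.019,0.001,-0.006,0.02,-0.704]'
python3 - <<'E'
from h import *
o=ctrl.get_obs(); print(o["qpos"].round(3))
Rt=Rtool(8.4,2);g=np.array([422.5,132.5,39.]);rows([(g-3*Rt[:,0],Rt)])
E
```

```text
t: 4.47
ee_pos: [420.7, 132.8, 110.1]
orientation: [1.118, 1.253, -1.075]
ft_force: [-0.1, -0.5, 0.4]
width: 87.7
[ 0.281  0.38   2.132 -0.007  0.596  1.71 ]
[0.0681, -0.0007, 0.0006] [0.0015, -0.0012, 0.0037]
```

```bash
python3 -m creep '[1,0.03,0,0.001,0,0,0, 1,0.05,-0.001,0.001,0,0,0, 1,0.068,-0.001,0.001,0,0,0, 1,0.068,-0.001,0.001,0,0,0, 0,0.068,-0.001,0.001,0,0,0, 0,0.068,-0.001,0.001,0,0,0, 0,0.068,-0.001,0.001,0,0,0, 0,0.068,-0.001,0.001,0,0,0]'
python3 - <<'E'
from h import *
o=ctrl.get_obs(); print(o["qpos"].round(3), o["moment"])
s=ctrl.get_image("side");save(s,"s6.png",(220,180,420,320),4)
E
```

```text
t: 5.48
ee_pos: [423.9, 132.5, 42.8]
orientation: [1.119, 1.252, -1.073]
ft_force: [-0.0, 0.1, -0.6]
width: 51.1
[ 0.279  0.53   2.145 -0.009  0.431  1.71 ] [ 0.03655382  0.02304049 -0.02936676]
```

View pics/s6.png

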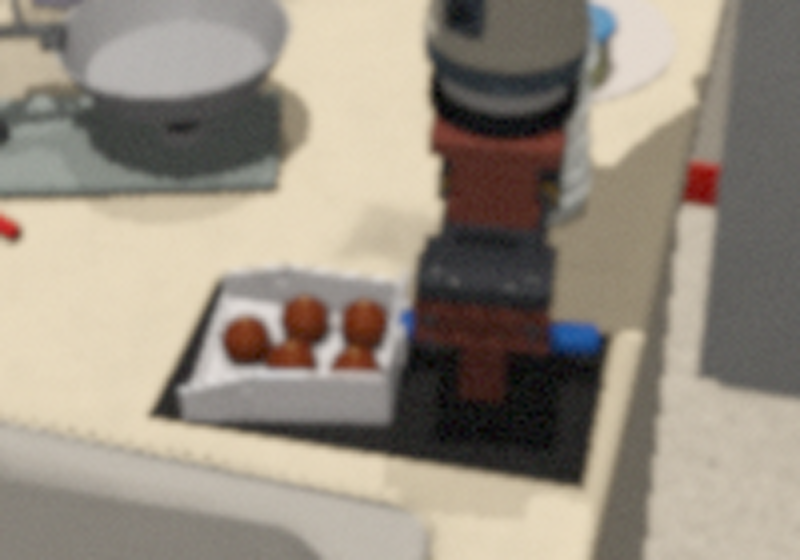

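```bash
python3 -m creep '[0,0,0,0,0,0,0, 0,0,0,0,0,0,0, 0,0,0,0,0,0,0, 0,0,0,0,0,0,0, 0,0,0,0,0,0,0, 0,0,0,0,0,0,0]'
```

```text
t: 6.28
ee_pos: [423.6, 132.4, 42.4]
orientation: [1.119, 1.252, -1.074]
ft_force: [1.0, -0.3, -1.1]
width: 16.2
```

```bash
python3 -m creep '[0,-0.01,0,0,0,0,0, 0,-0.03,0,0,0,0,0, 0,-0.055,-0.001,0,0,0,0, 0,-0.08,-0.002,0,0,0,0, 0,-0.105,-0.003,0,0,0,0, 0,-0.13,-0.004,0,0,0,0, 0,-0.155,-0.005,0,0,0,0, 0,-0.155,-0.005,0,0,0,0]'
python3 - <<'E'
from h import *
o=ctrl.get_obs(); print(o["qpos"].round(3), o["moment"],o["ft_force"])
s=ctrl.get_image("side");save(s,"s7.png",(180,90,460,300),2.8)
E
```

```text
t: 7.28
ee_pos: [414.1, 131.0, 198.9]
orientation: [1.121, 1.25, -1.07]
ft_force: [0.4, -0.0, -2.4]
width: 15.6
[ 0.282  0.197  2.095 -0.005  0.811  1.709] [-0.04317804  0.31786939  0.03823202] [ 0.35681478 -0.01369296 -2.38427995]
```

View pics/s7.png

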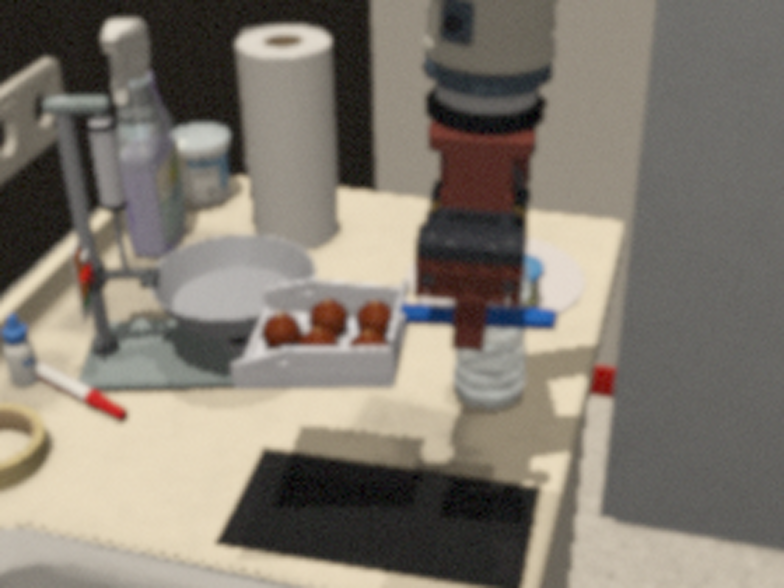

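```bash
cat >> h.py <<'E'
C=np.array([672.,-39.,0])
def pour(psi,th,back,zlip,C=C):
    y,t=np.radians(psi),np.radians(th)
    f=np.array([np.cos(y),np.sin(y),0]); k=np.array([0,0,1.])
    xs=np.cos(t)*f-np.sin(t)*k; zs=np.sin(t)*f+np.cos(t)*k
    lip=C-back*f+zlip*k
    Rt=Rtool(psi,2-th)
    return lip-161*xs+29*zs-3.5*Rt[:,0],Rt
E
python3 - <<'E'
from h import *
T=[((414,131,262),Rtool(8.4,2)),((450,60,262),Rtool(0,2)),pour(-10,0,35,232),pour(-10,15,35,200),pour(-10,30,35,150)]
for t in T: print(t[0].round(1))
rows(T)
E
```

```text
Traceback (most recent call last):
AttributeError: 'tuple' object has no attribute 'round'. Did you mean: 'count'?
```

Run:
```python
from h import *
T=[((414,131,262),Rtool(8.4,2)),((450,60,262),Rtool(0,2)),pour(-10,0,35,232),pour(-10,15,35,200),pour(-10,30,35,150)]
for t in T: print(np.round(t[0],1))
rows(T)
```

```text
[414 131 262]
[450  60 262]
[478.9  -4.9 264.5]
[492.5  -7.4 273.1]
[516.1 -11.5 258.7]
[-0.0642, 0.003, -0.0002] [0.0013, -0.0021, -0.0035]
[-0.0634, 0.0281, 0.0754] [0.2811, -0.0121, -0.0033]
[-0.0652, 0.0472, 0.1438] [0.6143, -0.0241, -0.0031]
[-0.0734, 0.0607, 0.1482] [0.6139, 0.0565, -0.4988]
[-0.0582, 0.0829, 0.1558] [0.6065, 0.1373, -0.9944]
```

```bash
python3 -m creep '[0,-0.02,0.001,0,0,0,0, 0,-0.045,0.002,0,0,0,0, 0,-0.064,0.006,0.015,0.06,0,0, 0,-0.064,0.018,0.045,0.18,-0.01,0, 0,-0.064,0.028,0.075,0.3,-0.012,0, 0,-0.065,0.038,0.11,0.45,-0.02,0, 0,-0.065,0.047,0.144,0.614,-0.024,0, 0,-0.065,0.047,0.144,0.614,-0.024,0]'
python3 - <<'E'
from h import *
rows([pour(-10,0,35,232),pour(-10,15,35,190),pour(-10,25,35,150)])
o=ctrl.get_obs(); print(o["qpos"].round(3))
s=ctrl.get_image("side");save(s,"s8.png",(180,60,500,300),2.5)
E
```

```text
t: 8.32
ee_pos: [478.7, -6.7, 262.2]
orientation: [1.351, 1.093, -1.316]
ft_force: [0.3, 0.8, -2.5]
width: 15.5
[-0.0024, -0.0001, -0.0018] [-0.0058, 0.0021, 0.004]
[-0.0005, 0.0137, -0.0018] [-0.006, 0.0013, -0.496]
[0.0155, 0.0281, -0.0019] [-0.0061, 0.0008, -0.8294]
[-0.036  0.17   1.947 -0.007  0.993  1.716]
```

View pics/s8.png

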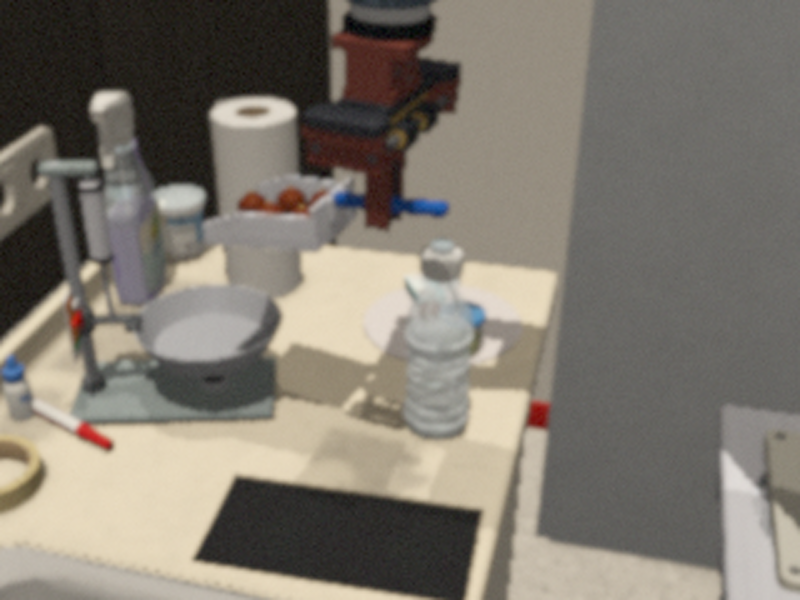

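```bash
python3 -m creep '[0,-0.002,0.003,-0.001,0,0,-0.12, 0,-0.001,0.007,-0.001,0,0,-0.25, 0,0,0.013,-0.001,0,0,-0.45, 0,0.004,0.018,-0.001,0,0,-0.58, 0,0.009,0.023,-0.002,0,0,-0.7, 0,0.0155,0.028,-0.002,0,0,-0.83, 0,0.0155,0.028,-0.002,0,0,-0.83]'
python3 - <<'E'
from h import *
rows([pour(-10,25,35,150),pour(-10,28,35,120),pour(-10,32,35,98)])
o=ctrl.get_obs(); print(o["qpos"].round(3))
s=ctrl.get_image("side");save(s,"s9.png",(180,60,500,300),2.5)
E
```

```text
t: 9.25
ee_pos: [507.0, -7.3, 247.4]
orientation: [1.145, 1.443, -1.619]
ft_force: [0.3, 0.3, -2.8]
width: 16.0
[-0.0005, 0.0006, 0.0025] [0.0022, 0.0021, 0.001]
[0.0188, 0.0145, 0.0025] [0.0022, 0.0022, -0.099]
[0.0282, 0.0268, 0.0025] [0.0021, 0.0023, -0.2324]
[-0.062  0.436  1.661  0.043  1.444  1.668]
```

View pics/s9.png

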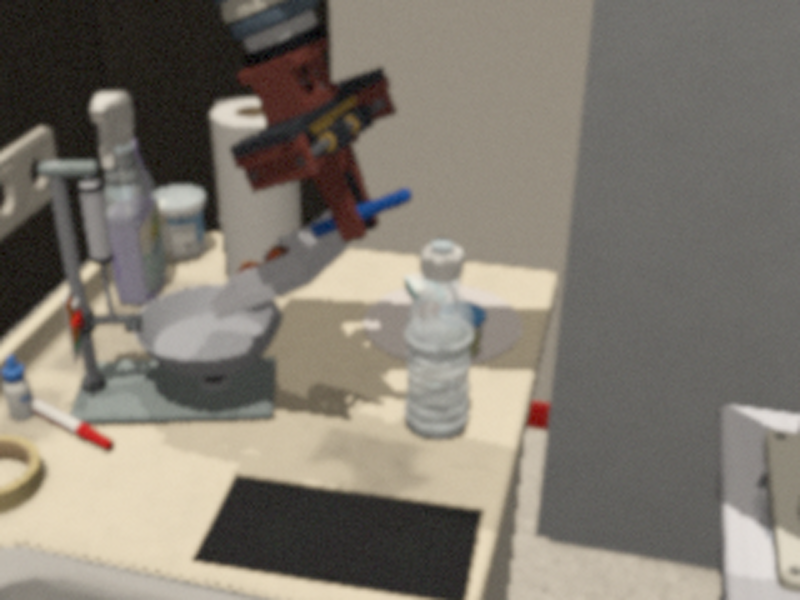

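```bash
python3 -m creep '[0,0.01,0.007,0.002,0,0,-0.05, 0,0.019,0.0145,0.0025,0,0,-0.1, 0,0.024,0.02,0.0025,0,0,-0.16, 0,0.028,0.027,0.0025,0,0,-0.232, 0,0.028,0.027,0.0025,0,0,-0.232]'
python3 - <<'E'
from h import *
rows([pour(-10,32,35,98),pour(-10,38,35,97),pour(-10,42,35,97),pour(-10,46,35,97),pour(-10,50,35,97),pour(-10,55,35,97),pour(-10,60,35,97)])
o=ctrl.get_obs(); print(o["qpos"].round(3))
s=ctrl.get_image("side");save(s,"s10.png",(180,60,500,300),2.5)
E
```

```text
t: 9.93
ee_pos: [521.1, -13.1, 211.8]
orientation: [1.078, 1.537, -1.702]
ft_force: [-0.4, -0.0, -2.3]
width: 15.6
[0.0014, -0.0007, -0.0007] [-0.0005, 0.0005, -0.0018]
[-0.0142, 0.0047, -0.0007] [-0.0006, 0.0005, -0.2018]
[-0.0249, 0.0089, -0.0007] [-0.0006, 0.0005, -0.3352]
[-0.0353, 0.0138, -0.0007] [-0.0006, 0.0005, -0.4685]
[-0.0453, 0.0195, -0.0007] [-0.0006, 0.0004, -0.6018]
[-0.0572, 0.0275, -0.0007] [-0.0006, 0.0004, -0.7685]
[-0.0683, 0.0365, -0.0007] [-0.0007, 0.0004, -0.9352]
[-0.075  0.559  1.587  0.049  1.516  1.655]
```

View pics/s10.png

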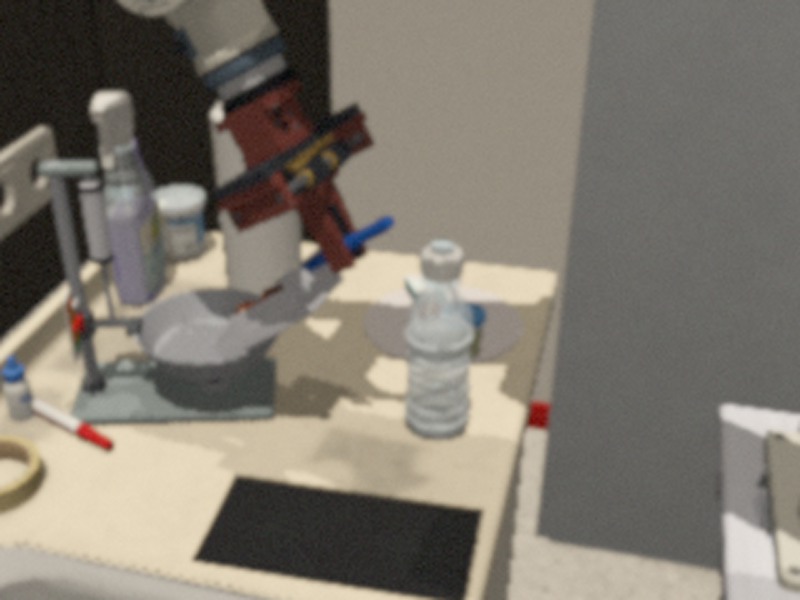

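```bash
python3 -m creep '[0,-0.007,0.002,0,0,0,-0.1, 0,-0.014,0.005,-0.001,0,0,-0.2, 0,-0.019,0.007,-0.001,0,0,-0.27, 0,-0.025,0.009,-0.001,0,0,-0.335, 0,-0.03,0.011,-0.001,0,0,-0.4, 0,-0.035,0.014,-0.001,0,0,-0.468, 0,-0.035,0.014,-0.001,0,0,-0.468, 0,-0.035,0.014,-0.001,0,0,-0.468]'
python3 - <<'E'
from h import *
rows([pour(-10,46,35,97),pour(-10,50,35,97),pour(-10,55,35,97),pour(-10,60,35,97)])
s=ctrl.get_image("side");save(s,"s11.png",(200,110,360,240),5)
t=ctrl.get_image("top");save(t,"t11.png",(230,60,390,190),5)
E
```

```text
t: 10.98
ee_pos: [549.6, -17.2, 236.4]
orientation: [0.92, 1.726, -1.86]
ft_force: [0.4, -0.4, -2.7]
width: 15.6
[0.0001, 0.0012, 0.0002] [-0.0005, 0.0009, -0.0052]
[-0.0109, 0.0043, 0.0002] [-0.0006, 0.0009, -0.1386]
[-0.0244, 0.0092, 0.0003] [-0.0006, 0.0009, -0.3052]
[-0.0374, 0.0152, 0.0003] [-0.0006, 0.0008, -0.4719]
```

View pics/s11.png

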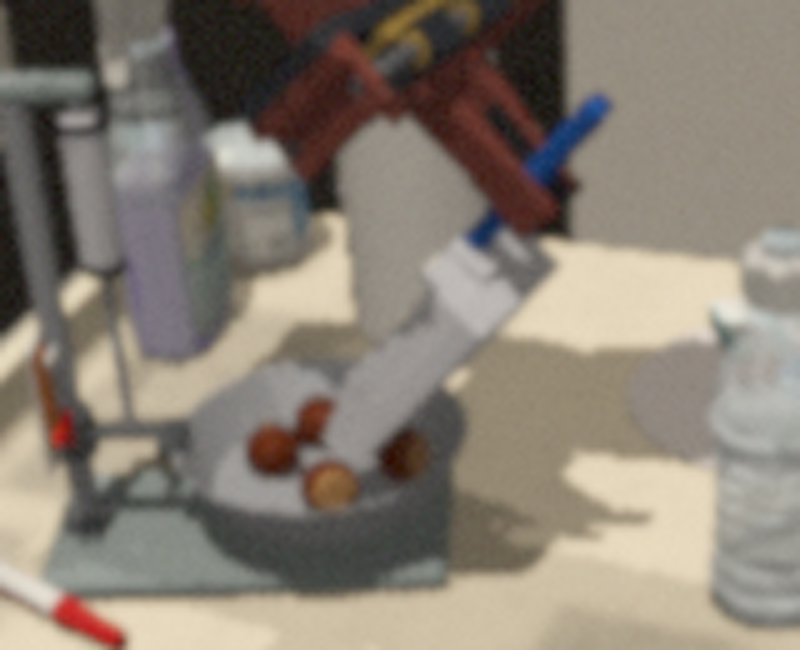

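View pics/t11.png

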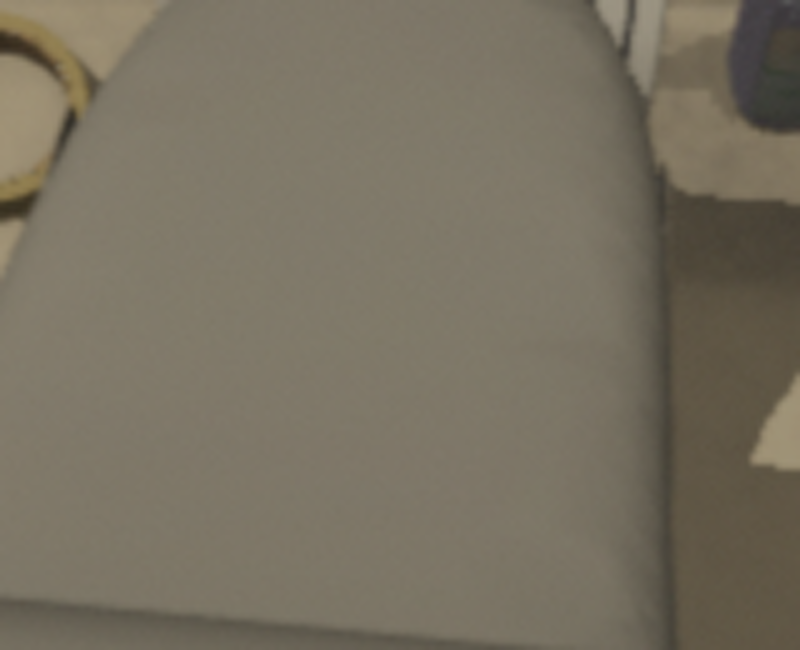

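```bash
python3 -m creep '[0,-0.006,0.002,0,0,0,-0.07, 0,-0.011,0.004,0,0,0,-0.14, 0,-0.018,0.007,0,0,0,-0.22, 0,-0.025,0.009,0,0,0,-0.305, 0,-0.031,0.012,0,0,0,-0.39, 0,-0.037,0.015,0,0,0,-0.47, 0,-0.037,0.015,0,0,0,-0.47, 0,-0.037,0.015,0,0,0,-0.47]'
python3 - <<'E'
from h import *
rows([pour(-10,60,35,97),pour(-10,60,35,140),pour(-10,30,60,180),pour(-10,0,70,240)])
o=ctrl.get_obs();print(o["qpos"].round(3),o["ft_force"])
s=ctrl.get_image("side");save(s,"s12.png",(200,110,360,240),5)
E
```

```text
t: 12.08
ee_pos: [585.4, -23.5, 252.5]
orientation: [0.735, 1.912, -2.011]
ft_force: [-0.4, -0.7, -1.7]
width: 16.0
[-0.0006, 0.0001, 0.0003] [-0.0007, 0.0007, -0.0018]
[-0.0234, -0.0364, 0.0003] [-0.0007, 0.0007, -0.0018]
[0.0616, -0.0813, 0.0003] [-0.0005, 0.0009, 0.9982]
[0.1108, -0.0929, 0.0003] [-0.0003, 0.001, 1.9982]
[-0.094  0.851  1.164  0.081  2.135  1.657] [-0.43358259 -0.70854037 -1.65818674]
```

View pics/s12.png

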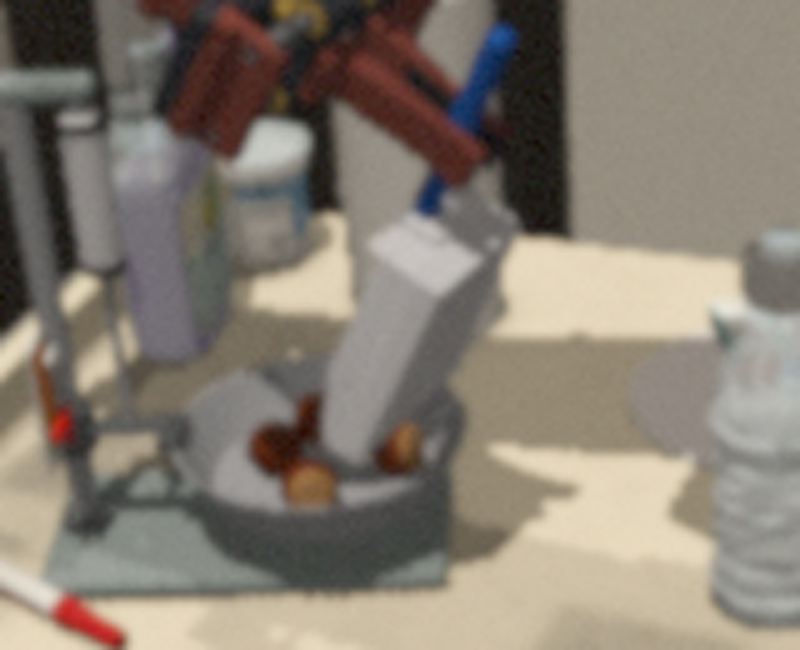

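```bash
python3 -m creep '[0,-0.006,-0.009,0,0,0,0, 0,-0.015,-0.024,0,0,0,0, 0,-0.023,-0.036,0,0,0,0, 0,0,-0.05,0,0,0,0.25, 0,0.02,-0.06,0,0,0,0.5, 0,0.04,-0.072,0,0,0,0.75, 0,0.062,-0.081,0,0,0,0.99, 0,0.062,-0.081,0,0,0,0.99]'
python3 - <<'E'
from h import *
o=ctrl.get_obs();print(o["qpos"].round(3),o["ft_force"])
s=ctrl.get_image("side");save(s,"s13.png",(180,60,500,300),2.5)
save(s,"s13b.png",(200,150,330,240),6)
T=[pour(-10,0,70,240),((450,60,262),Rtool(0,2)),((417,131.5,220),Rtool(8.4,2))]
for t in T: print(np.round(t[0]))
rows(T)
E
```

```text
t: 13.12
ee_pos: [489.4, -6.5, 290.7]
orientation: [1.095, 1.514, -1.681]
ft_force: [0.1, -1.2, -1.2]
width: 15.9
[-0.067  0.409  1.622  0.05   1.6    1.667] [ 0.13862749 -1.22979138 -1.16121583]
[444.   1. 272.]
[450  60 262]
[417. 132. 220.]
[0.0381, -0.0332, 0.0003] [0.0006, 0.0005, 1.0068]
[0.0495, -0.0324, -0.0586] [-0.3278, -0.0759, 1.0042]
[0.1077, -0.0521, -0.1233] [-0.6036, -0.1401, 0.9981]
```

View pics/s13.png

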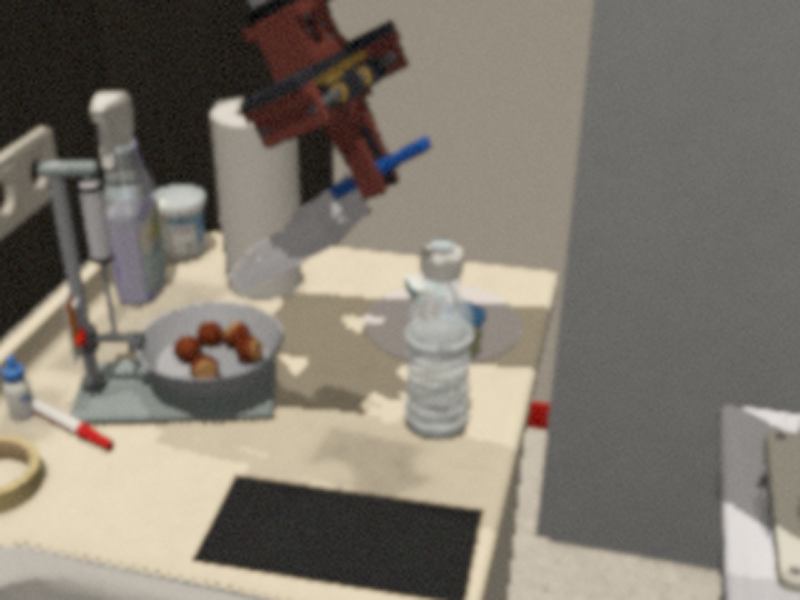

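View pics/s13b.png

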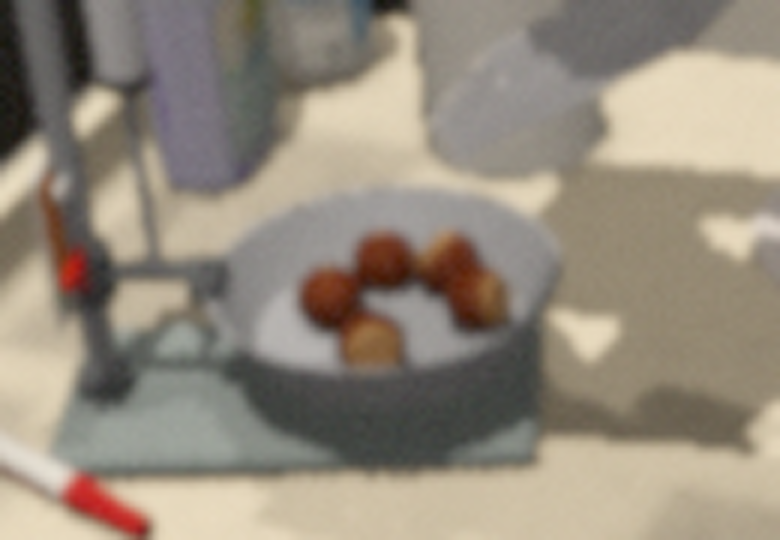

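```bash
python3 -m creep '[0,0.005,-0.008,-0.015,-0.08,-0.02,0.2, 0,0.015,-0.015,-0.03,-0.15,-0.035,0.45, 0,0.03,-0.023,-0.045,-0.24,-0.055,0.7, 0,0.049,-0.032,-0.06,-0.33,-0.076,0.95, 0,0.07,-0.04,-0.08,-0.42,-0.1,0.99, 0,0.09,-0.047,-0.1,-0.52,-0.12,0.99, 0,0.108,-0.052,-0.123,-0.6,-0.14,0.998, 0,0.108,-0.052,-0.123,-0.6,-0.14,0.998]'
python3 - <<'E'
from h import *
o=ctrl.get_obs();print(o["qpos"].round(3),o["ft_force"])
s=ctrl.get_image("side");save(s,"s14.png",(180,60,500,300),2.5)
t=ctrl.get_image("top");save(t,"t14.png",(180,60,480,290),2.6)
Rt=Rtool(8.4,2)
rows([((420,132.5,130),Rt),((423.7,132.5,60),Rt),((423.7,132.5,43.5),Rt)])
E
```

```text
t: 14.18
ee_pos: [417.5, 132.0, 217.2]
orientation: [1.116, 1.254, -1.078]
ft_force: [1.2, 0.7, -1.3]
width: 15.7
[ 0.282  0.174  2.068 -0.006  0.87   1.71 ] [ 1.16433469  0.66953384 -1.31411941]
[0.0881, -0.0012, -0.0012] [-0.0039, 0.0008, 0.0045]
[0.1581, 0.0002, -0.0007] [-0.0039, 0.0008, 0.0045]
[0.1746, -0.0004, -0.0007] [-0.0039, 0.0008, 0.0045]
```

View pics/s14.png

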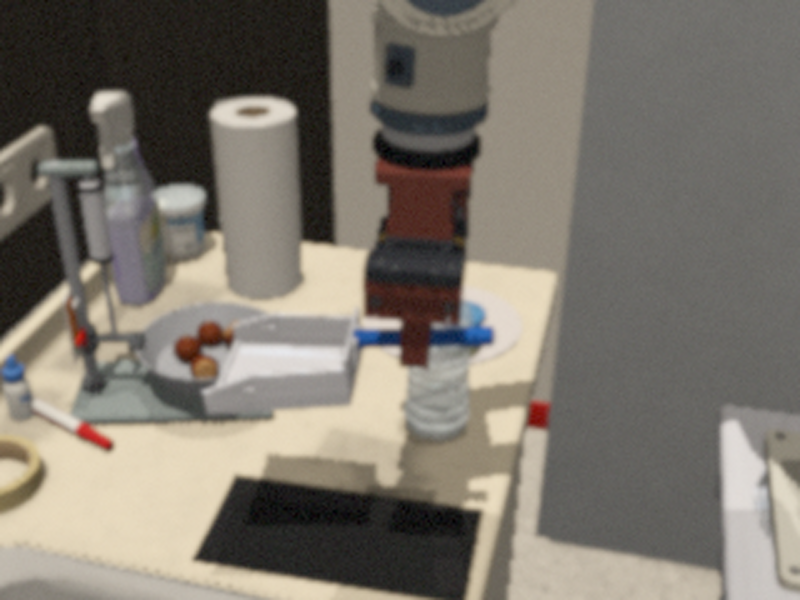

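View pics/t14.png

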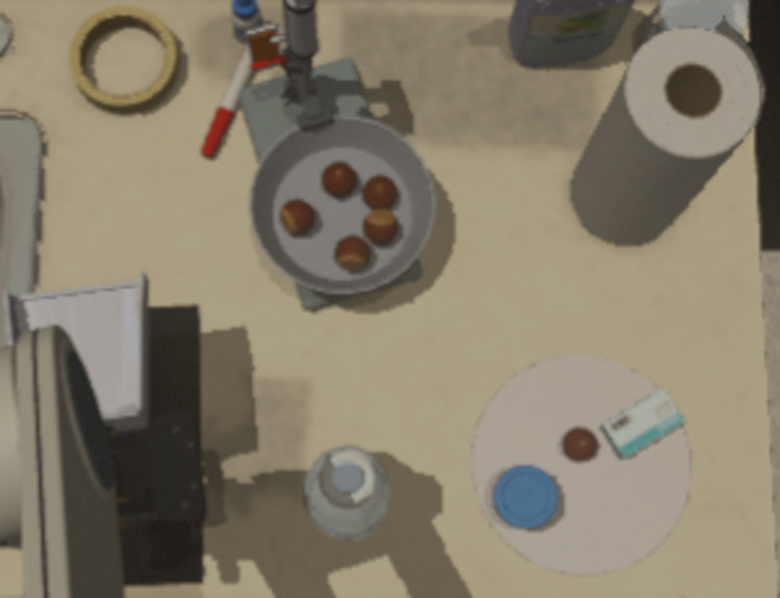

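```bash
python3 -m creep '[0,0.03,0,-0.001,0,0,0, 0,0.06,-0.001,-0.001,0,0,0, 0,0.088,-0.001,-0.001,0,0,0, 0,0.115,-0.001,-0.001,0,0,0, 0,0.14,0,-0.001,0,0,0, 0,0.158,0,-0.001,0,0,0, 0,0.166,0,-0.001,0,0,0, 0,0.172,0,-0.001,0,0,0]'
python3 - <<'E'
from h import *
o=ctrl.get_obs();print(o["ee_pos"],o["ft_force"],o["moment"])
s=ctrl.get_image("side");save(s,"s15.png",(220,180,420,320),4)
E
```

```text
t: 15.28
ee_pos: [423.9, 132.6, 46.0]
orientation: [1.121, 1.251, -1.077]
ft_force: [-1.6, -0.1, 1.3]
width: 15.8
[423.90364732 132.58444402  46.03211986] [-1.64293564 -0.10357402  1.28917354] [-0.04734134 -0.02069767 -0.0124374 ]
```

View pics/s15.png

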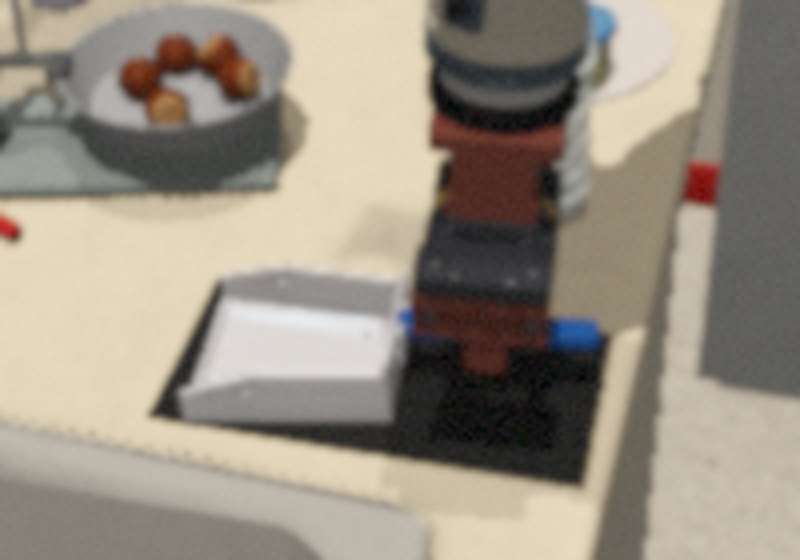

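```bash
python3 -m creep '[0,0.002,0,0,0,0,0, 0,0.002,0,0,0,0,0]'; python3 -c "
from h import *
o=ctrl.get_obs();print(o['ft_force'],o['moment'])"
```

```text
t: 15.58
ee_pos: [423.6, 132.9, 44.4]
orientation: [1.12, 1.251, -1.076]
ft_force: [-0.2, -1.1, 1.2]
width: 15.5
[-0.19214128 -1.09864948  1.21646926] [-0.08758074 -0.19332205 -0.14009616]
```

```bash
python3 -m creep '[0.6,0,0,0,0,0,0, 0.6,0,0,0,0,0,0, 0.6,0,0,0,0,0,0, 0.6,0,0,0,0,0,0, 0.6,0,0,0,0,0,0, 0.6,0,0,0,0,0,0]'
python3 - <<'E'
from h import *
# stray: jaws along (.8,.6): z=(sin y,-cos y) -> y s.t.
for y in (127,-53): print(Rtool(y,0)[:,2])
Rt=Rtool(8.4,2)
rows([((412,131,280),Rt),((440,-130,300),Rtool(-20,0)),((481,-241.5,200),Rtool(-53,0))])
E
```

```text
t: 16.32
ee_pos: [423.0, 132.8, 43.9]
orientation: [1.119, 1.251, -1.077]
ft_force: [-1.2, -1.5, 0.0]
width: 52.8
[0.79863551 0.60181502 0.        ]
[-0.79863551 -0.60181502  0.        ]
[-0.2363, -0.0034, 0.0002] [-0.0041, 0.0004, 0.0033]
[-0.2566, -0.0126, 0.2625] [0.9425, -0.0154, -0.0621]
[-0.1558, 0.0086, 0.3788] [2.0424, -0.0336, -0.0573]
```

```bash
python3 -m creep '[0.6,-0.03,0,0,0,0,0, 0.6,-0.08,-0.001,0,0,0,0, 0.6,-0.14,-0.002,0,0,0,0, 0.6,-0.2,-0.003,0,0,0,0, 0.6,-0.25,-0.003,0.03,0,0,0, 0.6,-0.256,-0.005,0.09,0.3,0,0, 0.6,-0.256,-0.009,0.15,0.5,0,0, 0.6,-0.256,-0.012,0.21,0.8,0,0]'
python3 - <<'E'
from h import *
t=ctrl.get_image("top");save(t,"t16.png",(180,60,480,290),2.6)
s=ctrl.get_image("side");save(s,"s16.png",(180,60,500,300),2.5)
rows([((450,-150,295),Rtool(-20,0)),((481,-241.5,150),Rtool(-40,0))])
E
```

```text
t: 17.32
ee_pos: [432.8, -79.7, 299.9]
orientation: [1.434, 1.046, -1.381]
ft_force: [1.3, -0.3, 0.9]
width: 53.2
[0.005, 0.0349, 0.0601] [0.1246, -0.0257, -0.0594]
[0.1507, 0.0857, 0.141] [0.7912, -0.0358, -0.0544]
```

View pics/t16.png

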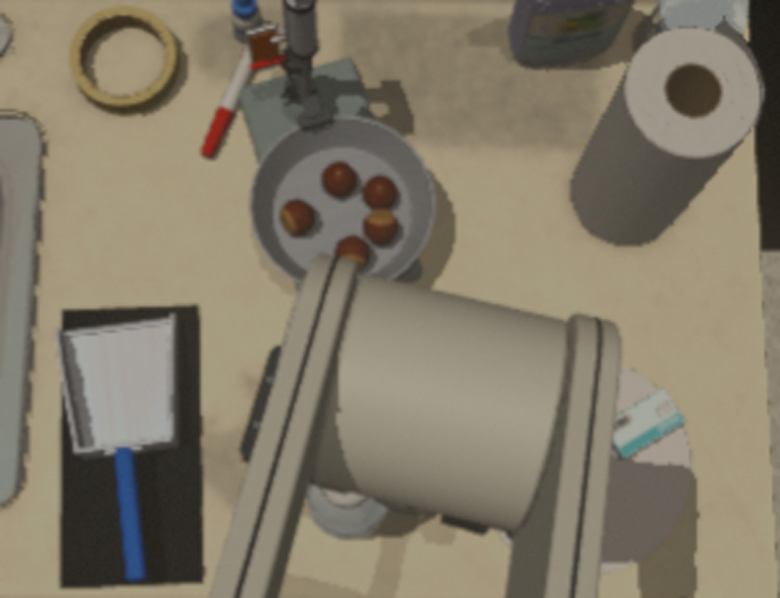

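View pics/s16.png

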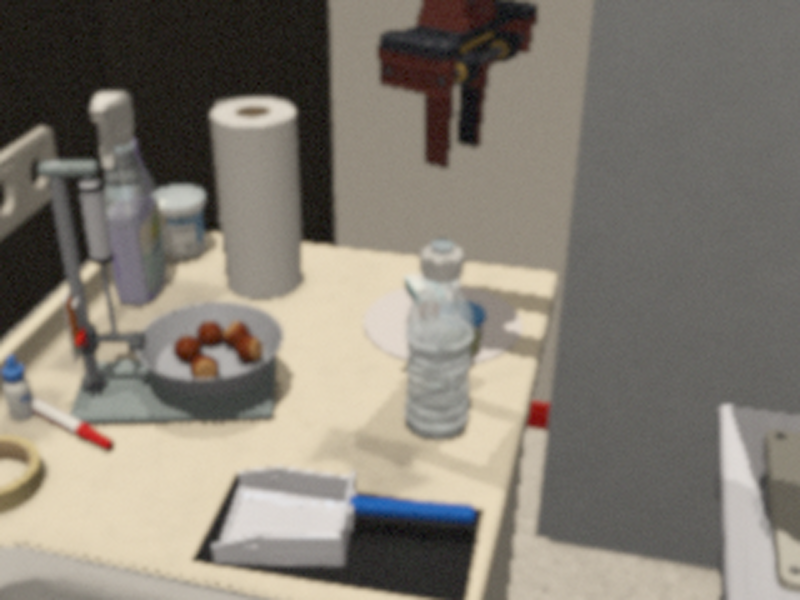

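```bash
python3 -m creep '[0.65,0,0.02,0.03,0.1,0,-0.06, 0.65,0.005,0.035,0.06,0.2,0,-0.06, 0.65,0.01,0.055,0.09,0.4,-0.03,-0.06, 0.65,0.04,0.07,0.12,0.6,-0.03,-0.055, 0.65,0.08,0.08,0.135,0.79,-0.036,-0.054, 0.65,0.12,0.086,0.141,0.79,-0.036,-0.054, 0.65,0.15,0.086,0.141,0.79,-0.036,-0.054, 0.65,0.15,0.086,0.141,0.79,-0.036,-0.054]'
python3 - <<'E'
from h import *
print(ctrl.get_obs()["qpos"].round(3))
rows([((481,-241.5,80),Rtool(-53,0)),((481,-241.5,19.5),Rtool(-53,0))])
E
```

```text
t: 18.42
ee_pos: [481.0, -234.7, 148.1]
orientation: [1.693, 0.808, -1.7]
ft_force: [1.4, 0.3, 0.3]
width: 57.4
[-4.770e-01  4.320e-01  1.891e+00  1.000e-03  8.250e-01  1.780e+00]
[0.068, 0.0047, 0.0052] [0.4547, 0.0027, 0.0125]
[0.1285, 0.0051, 0.0052] [0.4547, 0.0027, 0.0125]
```

```bash
python3 -m creep '[0.65,0.02,0.003,0.003,0.2,0,0, 0.65,0.045,0.005,0.005,0.455,0,0.012, 0.65,0.068,0.005,0.005,0.455,0,0.012, 0.65,0.068,0.005,0.005,0.455,0,0.012]'
python3 - <<'E'
from h import *
rows([((481,-241.5,50),Rtool(-53,0)),((481,-241.5,27.5),Rtool(-53,0))])
t=ctrl.get_image("top");save(t,"t17.png",(300,180,460,290),5)
s=ctrl.get_image("side");save(s,"s17.png",(300,130,420,220),6)
E
```

```text
t: 18.92
ee_pos: [483.0, -242.5, 82.3]
orientation: [1.851, 0.615, -1.848]
ft_force: [-0.9, 0.4, 0.4]
width: 56.9
[0.0323, -0.0021, 0.0009] [-0.0006, -0.0005, -0.007]
[0.0548, -0.0022, 0.0009] [-0.0006, -0.0005, -0.007]
```

View pics/t17.png

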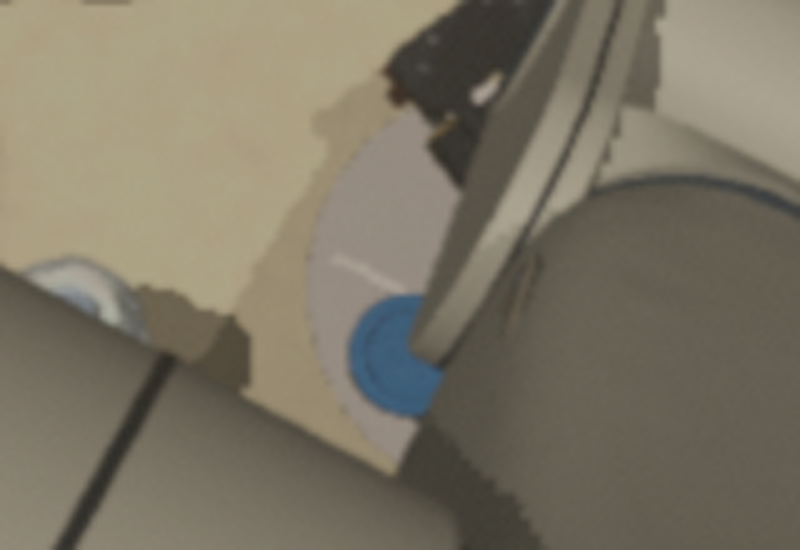

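View pics/s17.png

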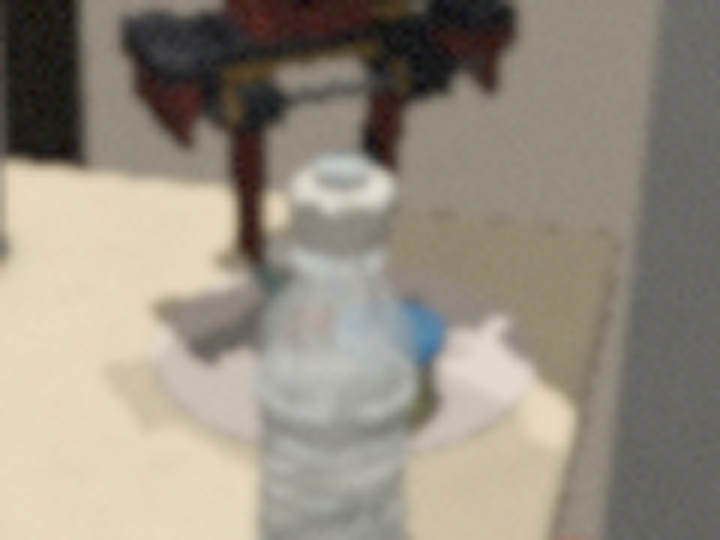

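```bash
python3 -m creep '[0.65,0.015,-0.002,0.001,0,0,0, 0.65,0.032,-0.002,0.001,0,0,0, 0.65,0.045,-0.002,0.001,0,0,0, 0.65,0.055,-0.002,0.001,0,0,0, 0.65,0.055,-0.002,0.001,0,0,0, 0,0.055,-0.002,0.001,0,0,0, 0,0.055,-0.002,0.001,0,0,0, 0,0.055,-0.002,0.001,0,0,0]'; python3 -m creep '[0,0,0,0,0,0,0, 0,0,0,0,0,0,0, 0,0,0,0,0,0,0]'
```

```text
t: 20.02
ee_pos: [481.4, -242.5, 27.4]
orientation: [1.852, 0.613, -1.847]
ft_force: [0.3, -0.7, 0.5]
width: 30.6
t: 20.4
ee_pos: [481.4, -242.4, 27.3]
orientation: [1.852, 0.613, -1.847]
ft_force: [-0.2, 0.1, 2.0]
width: 29.3
```

```bash
python3 -m creep '[0,-0.01,0,0,0,0,0, 0,-0.03,0,0,0,0,0, 0,-0.06,0,0,0,0,0, 0,-0.1,0,0,0,0,0, 0,-0.14,0,0,0,0,0, 0,-0.18,0,0,0,0,0, 0,-0.18,0,0,0,0,0]'
python3 - <<'E'
from h import *
s=ctrl.get_image("side");save(s,"s18.png",(180,60,500,300),2.5)
t=ctrl.get_image("top");save(t,"t18.png",(180,60,480,290),2.6)
rows([((600,-140,220),Rtool(-45,0)),((672,-39,220),Rtool(-40,0))])
# nuts in pan (sunk ~23mm: nut middles z ~57)
h=cv2.cvtColor(t["frame"],cv2.COLOR_RGB2HSV);H,S,V=[h[...,i].astype(int) for i in range(3)]
for c,st,_ in blobs(((H<14)|(H>172))&(S>100)&(V<170),30):
    if 270<c[0]<360 and 90<c[1]<180: print(c.round(1),st,onplane(t,c,62).round(0))
E
```

```text
t: 21.28
ee_pos: [482.4, -242.6, 210.8]
orientation: [1.855, 0.608, -1.841]
ft_force: [-0.1, -1.3, -0.0]
width: 28.9
[-0.0124, -0.0094, -0.1566] [-0.2691, -0.0013, -0.0106]
[-0.0125, -0.0468, -0.2749] [-0.4358, -0.0009, -0.0106]
[309.8 128.4] [304 123  13  12 114] [[699. -34.  62.]]
[325.5 133.7] [320 128  12  12 115] [[687. -68.  62.]]
[295.  142.2] [290 137  10  13  82] [[667.  -2.  62.]]
[325.8 148.4] [320 145  13   8  74] [[654. -69.  62.]]
[315.3 155. ] [309 151  13   9  75] [[639. -46.  62.]]
```

View pics/s18.png

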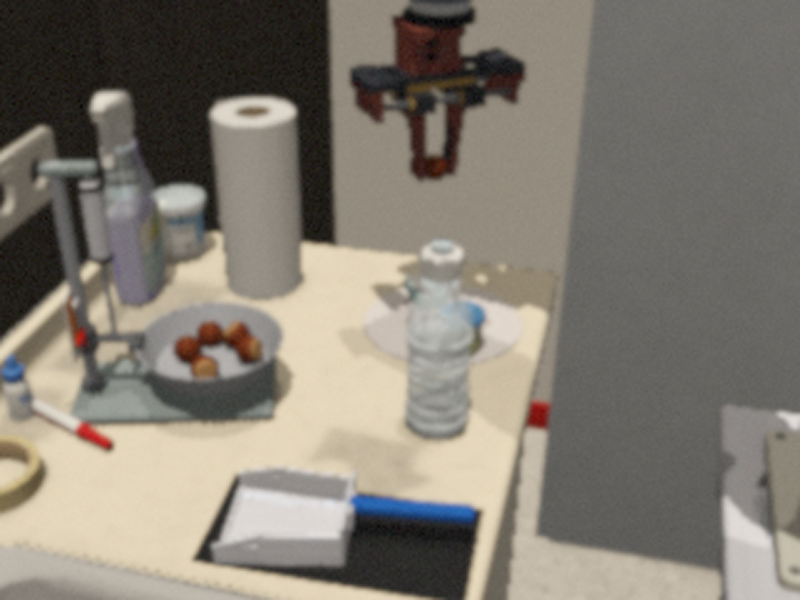

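View pics/t18.png

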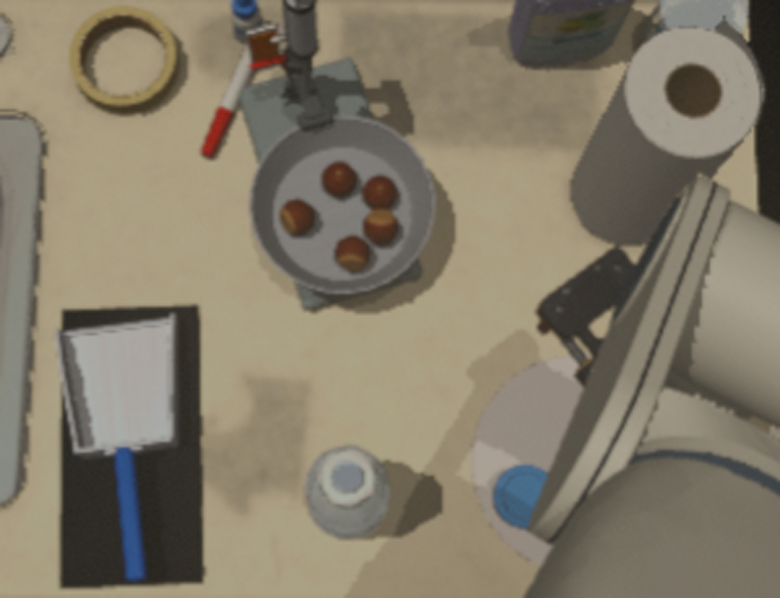

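Run:
```python
from h import *
rows([((560,-170,215),Rtool(-25,0)),((640,-70,215),Rtool(-24,0)),((668,-36,180),Rtool(-24,0))])
```

```text
[-0.0075, -0.0094, -0.1066] [-0.9358, 0.0005, -0.0107]
[-0.0075, -0.0413, -0.2307] [-0.9691, 0.0006, -0.0107]
[0.0275, -0.0519, -0.2734] [-0.9691, 0.0006, -0.0107]
```

```bash
python3 -m creep '[0,-0.007,-0.002,-0.025,-0.2,0,-0.01, 0,-0.007,-0.006,-0.065,-0.5,0,-0.01, 0,-0.007,-0.01,-0.107,-0.8,0,-0.01, 0,-0.007,-0.025,-0.17,-0.97,0,-0.01, 0,-0.007,-0.041,-0.23,-0.97,0,-0.01, 0,0.01,-0.05,-0.26,-0.97,0,-0.01, 0,0.0275,-0.052,-0.273,-0.97,0,-0.01, 0,0.0275,-0.052,-0.273,-0.97,0,-0.01]'
python3 - <<'E'
from h import *
o=ctrl.get_obs();print(o["qpos"].round(3),o["width"])
rows([((668,-36,180),Rtool(5,0)),((668,-36,140),Rtool(5,0))])
s=ctrl.get_image("side");save(s,"s19.png",(180,60,500,300),2.5)
E
```

```text
t: 22.38
ee_pos: [665.9, -36.2, 176.3]
orientation: [1.506, 0.985, -1.515]
ft_force: [0.4, 0.3, -0.5]
width: 29.0
[-7.200e-02  5.620e-01  1.573e+00 -1.000e-03  1.013e+00  1.917e+00] 29.015426621036557
[-0.0037, 0.0018, -0.0011] [-0.9644, 0.0021, 0.0118]
[0.0363, 0.0021, -0.0012] [-0.9644, 0.0021, 0.0118]
```

View pics/s19.png

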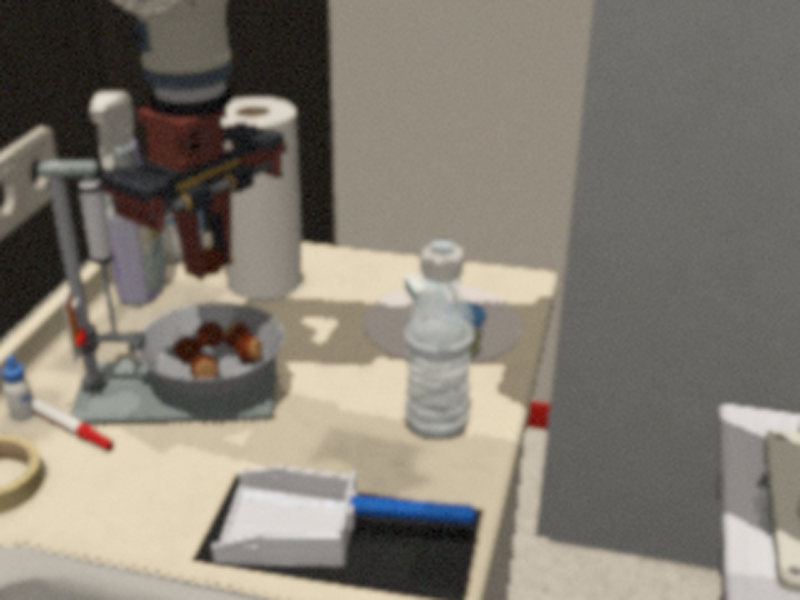

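```bash
python3 -m creep '[0,-0.004,0.002,-0.001,-0.3,0,0.01, 0,-0.004,0.002,-0.001,-0.6,0,0.01, 0,-0.004,0.002,-0.001,-0.965,0,0.012, 0,0.01,0.002,-0.001,-0.965,0,0.012, 0,0.03,0.002,-0.001,-0.965,0,0.012, 0,0.05,0.002,-0.001,-0.965,0,0.012, 0,0.065,0.002,-0.001,-0.965,0,0.012, 0,0.065,0.002,-0.001,-0.965,0,0.012]'
python3 - <<'E'
from h import *
s=ctrl.get_image("side");save(s,"s20.png",(200,110,360,240),5)
rows([((668,-36,104),Rtool(5,0)),((668,-36,98),Rtool(5,0))])
E
```

```text
t: 23.42
ee_pos: [668.8, -36.1, 112.5]
orientation: [1.146, 1.246, -1.144]
ft_force: [0.1, -0.7, 0.6]
width: 28.8
[0.0097, -0.0016, -0.0003] [-0.0015, 0.0028, -0.0077]
[0.0157, -0.0017, -0.0003] [-0.0015, 0.0028, -0.0077]
```

View pics/s20.png

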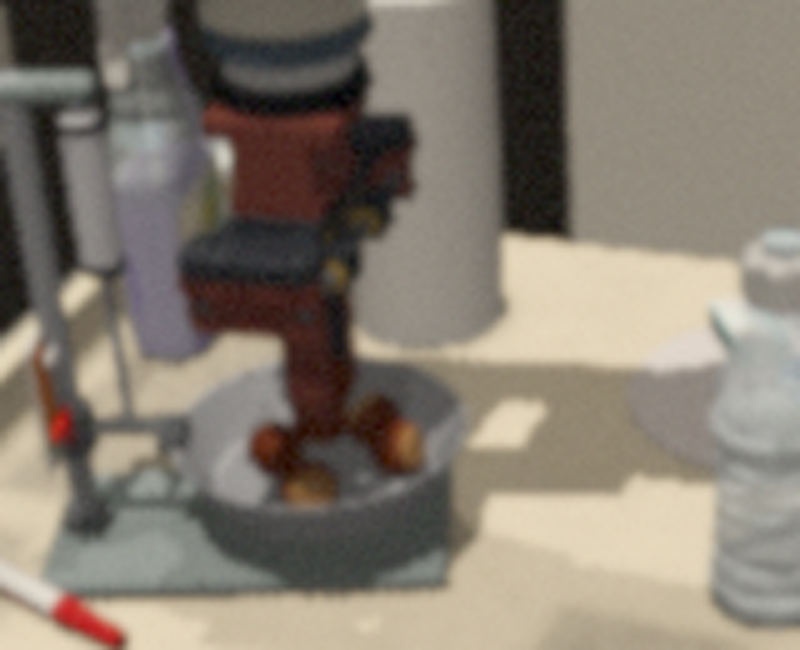

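```bash
python3 -m creep '[0,0.006,-0.001,0,0,0,0, 0,0.01,-0.001,0,0,0,0, 0,0.01,-0.001,0,0,0,0, 0.55,0.01,-0.001,0,0,0,0, 0.55,0.01,-0.001,0,0,0,0, 0.55,0.01,-0.001,0,0,0,0, 0.55,0.01,-0.001,0,0,0,0]'
python3 - <<'E'
from h import *
s=ctrl.get_image("side");save(s,"s21.png",(200,110,360,240),5)
E
```

```text
t: 24.35
ee_pos: [669.1, -36.3, 104.7]
orientation: [1.147, 1.244, -1.142]
ft_force: [-1.3, 0.3, 0.7]
width: 48.5
```

View pics/s21.png

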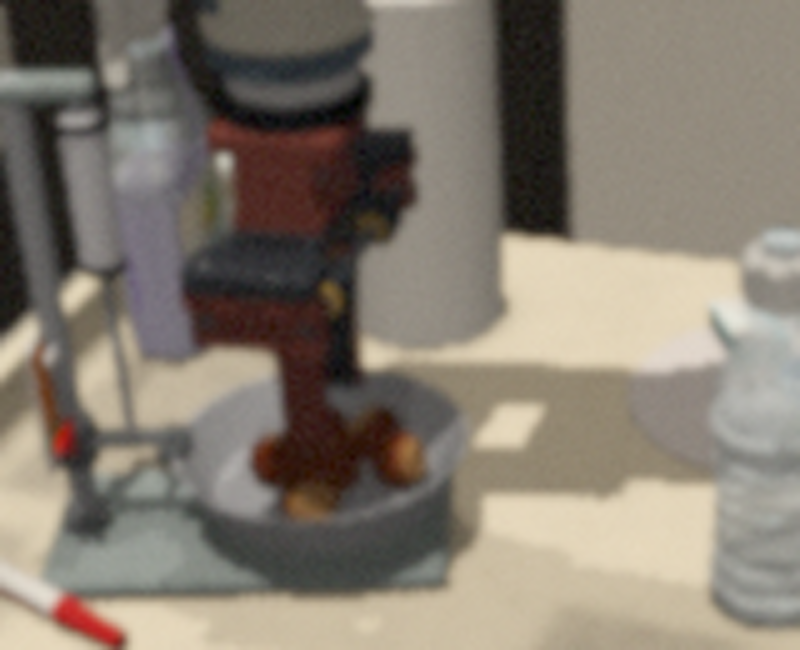

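Released and the pan sank further. Now I'll lift straight up, then swing back clear of the view (over the bottle, high).

```bash
python3 -m creep '[0.55,-0.02,0,0,0,0,0, 0.55,-0.06,0,0,0,0,0, 0.55,-0.1,0,0,0,0,0, 0.55,-0.15,0,0,0,0,0, 0.55,-0.2,0,0.05,0,0,0, 0.55,-0.22,-0.02,0.1,0,0,0, 0.55,-0.22,-0.05,0.15,0,0,0, 0.55,-0.22,-0.07,0.2,0,0,0]'; python3 -m creep '[0.55,0,-0.02,0.05,0,0,0, 0.55,0,-0.04,0.1,0,0,0, 0.55,0,-0.06,0.13,0,0,0, 0.55,0,-0.06,0.13,0,0,0, 0.55,0,-0.06,0.13,0,0,0]';python3 - <<'E'
from h import *
s=ctrl.get_image("side");save(s,"s22.png",(200,110,360,240),5)
t=ctrl.get_image("top");save(t,"t22.png",(180,60,480,290),2.6)
E
```

```text
t: 25.4
ee_pos: [614.5, -243.0, 327.1]
orientation: [1.147, 1.241, -1.14]
ft_force: [0.3, -0.6, -0.5]
width: 48.2
t: 26.02
ee_pos: [567.1, -375.6, 325.5]
orientation: [1.147, 1.243, -1.141]
ft_force: [0.2, 0.7, 0.8]
width: 48.4
```

View pics/s22.png

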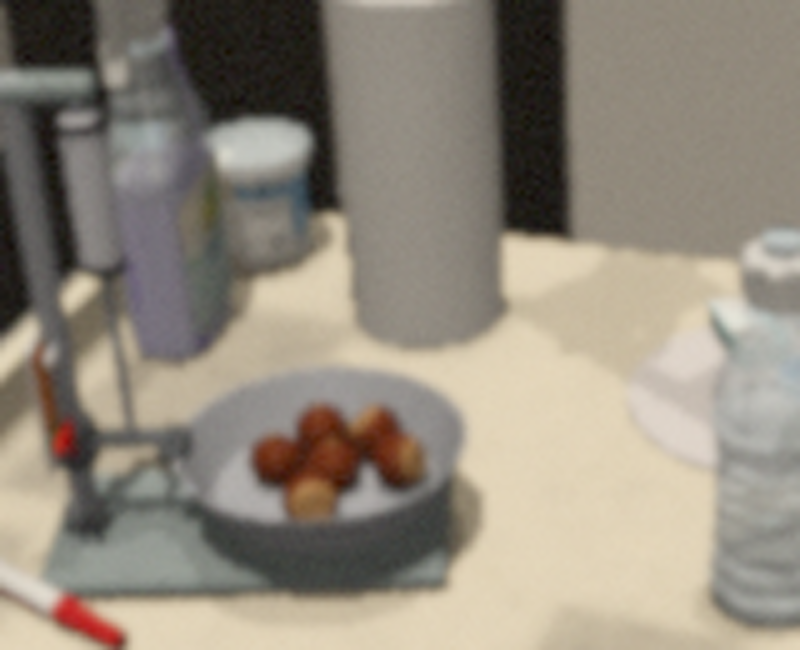

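View pics/t22.png

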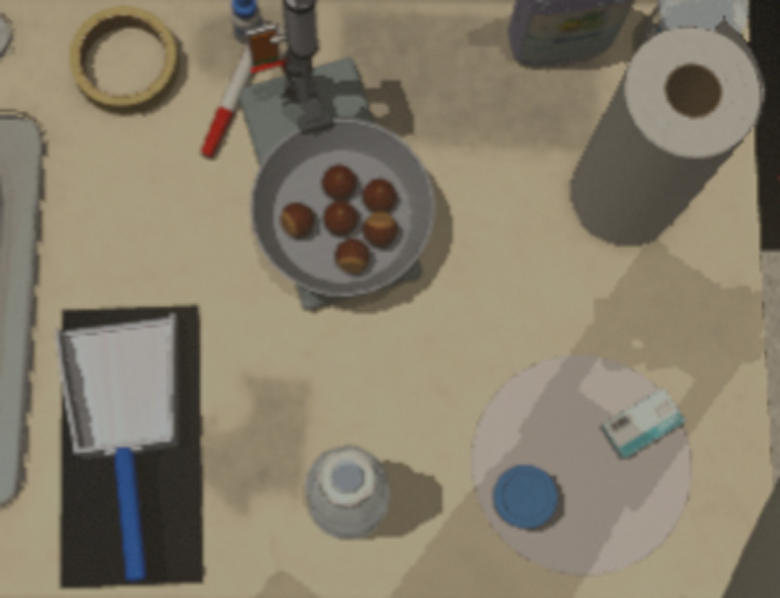

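```bash
python3 - <<'E'
from h import *
t=ctrl.get_image("top"); s=ctrl.get_image("side")
ct=(180+343.5/2.6,60+208/2.6); cs=(200+328/5,110+445/5)
for z in (94,71,64): print(z,onplane(t,ct,z).round(1),onplane(s,cs,z).round(1))
# bracket/pan vertical shift vs. 5-nut picture: template match on side view
a=cv2.imread("pics/side0.png"); b=s["frame"][:,:,::-1].copy()
# ring rim front edge patch in empty image
p=a[195:222,240:290]
r=cv2.matchTemplate(b[185:245,232:300],p,cv2.TM_CCOEFF_NORMED); _,m,_,l=cv2.minMaxLoc(r); print("empty patch moved",l[0]-8,l[1]-10,m)
print("expected px for 30mm sink, 23mm:",proj(s,[[600,-55,94],[600,-55,64],[600,-55,71]]).round(1).tolist())
print("bracket",proj(s,[[745,-15,90],[745,-15,60],[745,-15,67]]).round(1).tolist())
h=cv2.cvtColor(t["frame"],cv2.COLOR_RGB2HSV);H,S,V=[h[...,i].astype(int) for i in range(3)]
for c,st,_ in blobs(((H<14)|(H>172))&(S>100)&(V<170),30):
    if 270<c[0]<360 and 90<c[1]<180:
        q=onplane(t,c,55)[0]; print(c.round(1),st[4],q.round(0),np.hypot(*(q-C)[:2]).round(0))
E
sed -i 's/t=ctrl/t=ctrl/' m1.py; python3 m1.py | grep -E "handle|cup|bottle"
```

```text
94 [[662.  -39.1  94. ]] [[643.4  12.   94. ]]
71 [[669.4 -38.9  71. ]] [[659.3 -21.4  71. ]]
64 [[671.7 -38.9  64. ]] [[664.2 -31.6  64. ]]
empty patch moved -8 -10 0.5200058221817017
expected px for 30mm sink, 23mm: [[291.1, 187.8], [291.8, 197.6], [291.6, 195.4]]
bracket [[233.4, 189.7], [234.9, 199.4], [234.6, 197.2]]
[310.2 136.5] 231 [683. -35.  55.] 11.0
[325.4 134.8] 112 [687. -68.  55.] 33.0
[295.2 143.3] 83 [667.  -2.  55.] 38.0
[325.5 149.5] 73 [653. -68.  55.] 35.0
[315.1 156. ] 74 [638. -46.  55.] 34.0
handle c [416.25394155 133.03478371] axis [0.98968151 0.14328473] yaw 8.23796423438628 ext -51.19094220024715 53.2808509483679
cup [381.84855769 250.67548077] [371 240  23  23 416] [[ 434.06992216 -189.12030551   50.        ]]
bottle cap [[432.82589926 -45.59915356 207.        ]]
```

```bash
python3 -m creep '[0.55,0,0,0,0,0,0, 0.55,0,0,0,0,0,0]'; python3 -c "
from workcell import ctrl; print(ctrl.close_job())"
```

```text
t: 26.58
ee_pos: [567.0, -375.9, 324.4]
orientation: [1.146, 1.244, -1.141]
ft_force: [-0.0, -0.3, -0.5]
width: 48.4
the job is handed in; nothing more can be done
None
```

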